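# Load the clip feeder

## Task

Pull the sprung follower of the clip feeder back by its black handle and park the handle sideways in the keeper's notch so that it stays back when let go. Set the two narrow grey clips upright in the track, one behind the other, gently, then take the handle out of the notch and ease the follower forward in your grip until it presses both clips up against the nose; do not let it fly forward or haul it hard against its stop. Leave the wide clip and everything else on the bench where they are.

Things in the scene. Friction and masses are not known exactly. Their poses are not given: they have to be found in the camera images.
- feeder: fixed clip feeder: aluminium plate 215 x 100 x 12 mm with an open-topped track. Origin: on the track's centre line at table height; x along the track to the nose, y across it to the keeper rail, z up. All x, y, z below are in this frame, mm. Track floor z 12, walls to z 31, 26.5 wide inside with flared edges, from x -90 to the nose block at x +90 (nose top z 48).
- follower_face (a point): middle of the front face of the follower, a steel block in the track (top z 28.5), 40 mm ahead of the handle's axis. A spring (60 N/m) pushes it to the nose: 6 N closed and empty, 10 to 12 N parked. Each 30 mm clip holds it back 30 mm: handle at x +50 empty, x -10 with two clips home. While parked it leaves 74 to 106 mm of track for the clips.
- handle: the follower's handle: black upright post 14 x 14 mm, z 36 to 78, on a steel crossbar (10 mm along the track, y -12 to +22, z 32 to 38). Origin: on the post's axis at table height. Slides along the track with the follower; also sideways 0 to 16 mm to +y, staying put (1.5 N friction). Starts at x +50, y 0. Grip it above z 42, a finger ahead and one behind. Over 20 N against the stop harms it.
- rail: dark rail beside the track, fixed to the feeder, 150 x 36 mm, top z 30; origin under its middle (x -12, y 39, z 0). The aluminium keeper sits on it, z 30 to 42, y 14 to 56, at a different place along it each time. At its rear a stop block reaches in to y 14 and stops the crossbar when the handle is pulled back to somewhere from x -29 to x -61: find it by feel (pull rising 5 N above the spring's).
- notch_side (a point): point on the rail's outer edge, x -40, y 56, z 42, beside the keeper's notch, which lies just ahead of the stop block and is open to -y: 15 mm long for the 10 mm crossbar. From the stop ease forward 2 mm, push the handle to +y to its end (16 mm) and let go: the spring rests it on the notch's front face, 5 mm ahead of the stop position. To release push it back 16 mm to -y (4 to 6 N).
- clip_a: grey printed shield clip: base 30 (x) x 24 (y) x 16 mm high, upright fin on top 22 (x) x 10 (y) x 24 mm high (40 mm in all, fin between 16 and 40 mm); about 40 g; both ends alike. Origin: centre of the underside, z up. Stands upright on the 3 mm thick mat. Take it by the fin, pinched across its 10 mm.
- clip_b: grey printed shield clip: base 30 (x) x 24 (y) x 16 mm high, upright fin on top 22 (x) x 10 (y) x 24 mm high (40 mm in all, fin between 16 and 40 mm); about 40 g; both ends alike. Origin: centre of the underside, z up. Stands upright on the 3 mm thick mat. Take it by the fin, pinched across its 10 mm. Same as clip_a; either may go first.
- wide_clip: bystander: clip for another model, same as the others but its base is 36 mm wide (y), too wide for the track; origin centre of the underside. Stays where it is.
- tape_roll: bystander: tan tape roll lying flat on the mat, 56 mm outside, 19 mm high; origin centre of the underside
- marker: bystander: marker pen lying on the mat, 125 mm long along its x (from -45 to +80 mm), 14 mm thick; origin on its underside
- screwdriver: bystander: screwdriver lying on the bench along its x
- bottle: bystander: white bottle, 56 mm across, 140 mm high; origin centre of the underside
- shield_frame: bystander: printed face-shield frame standing on the bench, about 170 mm wide, 160 mm high; origin at its underside
There are look-alikes about, which are no part of the job. What is shaped like the feeder but red is not meant.

How it is judged (in metres and radians):
On the way, in this order (a step that is already met when the one before it is completed fails the run):
1. the follower is pulled back, its handle parked in the notch and let go (x of handle in the frame of feeder between -0.062 and -0.02 m and y of handle in the frame of feeder between 0.009 and 0.02 m and contact force between the fingers and handle below 0.3 N and linear speed of handle below 0.02 m/s), for 0.2 s.
2. both narrow clips stand on the floor of the track, let go, with the follower still parked (x of handle in the frame of feeder between -0.062 and -0.02 m and y of handle in the frame of feeder between 0.009 and 0.02 m and x of clip_a in the frame of feeder between 0 and 0.085 m and y of clip_a in the frame of feeder between -0.004 and 0.004 m and z of clip_a in the frame of feeder between 0.01 and 0.0145 m and angle between the x axis of each of clip_a, clip_b and the x axis of feeder, either way round below 0.09 rad and x of clip_b in the frame of feeder between 0 and 0.085 m and y of clip_b in the frame of feeder between -0.004 and 0.004 m and z of clip_b in the frame of feeder between 0.01 and 0.0145 m and contact force between the fingers and handle below 0.3 N and contact force between the fingers and clip_a below 0.3 N and contact force between the fingers and clip_b below 0.3 N and linear speed of each of clip_a, clip_b below 0.02 m/s), for 0.1 s.
At the end, for the whole second after the job is handed in: Handle within 4 mm of the track line and 7 to 13.5 mm behind the feeder's origin, so the follower presses both clips on the nose; both clips upright on the track floor (underside 10 to 14.5 mm up), within 4 mm of the centre line and 0.09 rad of its direction; all at rest (x of handle in the frame of feeder between -0.0135 and -0.007 m and y of handle in the frame of feeder between -0.004 and 0.004 m and x of clip_a in the frame of feeder between 0.03 and 0.085 m and y of clip_a in the frame of feeder between -0.004 and 0.004 m and z of clip_a in the frame of feeder between 0.01 and 0.0145 m and angle between the x axis of each of clip_a, clip_b and the x axis of feeder, either way round below 0.09 rad and x of clip_b in the frame of feeder between 0.03 and 0.085 m and y of clip_b in the frame of feeder between -0.004 and 0.004 m and z of clip_b in the frame of feeder between 0.01 and 0.0145 m and linear speed of each of handle, clip_a, clip_b below 0.02 m/s); the robot touches nothing.
It fails at once if the handle is forced against the keeper with more than 20 N while in line with the track (shifted under 6 mm), or with more than 40 N at any time ((contact force between handle and rail above 20 N and y of handle in the frame of feeder below 0.006 m) or contact force between handle and rail above 40 N).
It fails at once if the follower flies (handle faster than 0.4 m/s) (linear speed of handle above 0.4 m/s).
It fails at once if a clip is pressed on the feeder with more than 40 N (contact force between any of clip_a, clip_b and feeder above 40 N).
It fails at once if a bystander is disturbed (moved over 30 mm) (distance of any of wide_clip, tape_roll, marker, screwdriver, bottle, shield_frame from where it was at the start of the episode above 0.03 m).
It also fails if it takes over 72 s, if anything falls off the work surface, if the arm or the gripper's body presses on something with over 40 N, if the wrist force passes 120 N, or if a joint passes its speed limit or range.

## Robot

A 7-joint arm with a two-finger parallel gripper is mounted at the origin on the work surface. World frame = base frame: x ahead of the robot, y to its left, z up, the work surface at z = 0. Lengths are in mm, angles in rad, forces in N, time in s.
With the tool pointing down it reaches from about 425 to 875 mm from the base axis. Payload 9.9 kg.
Tool frame: the origin (TCP) lies where the fingers leave the gripper's body, on its centre line; the fingertips stand 73 mm ahead of it and the grasp point (between the pads) lies 54 mm ahead of it; z points along the fingers, y is the direction in which the jaws open and shut (so a half turn about z gives the same grasp; the last joint's range is limited). The gripper opens to 85 mm and grips with 20 to 120 N. Pads are 22 mm wide; open, the fingers measure 114 mm over their backs; the gripper's body (76 mm by 85 mm) begins 54 mm behind the grasp point. The pads swing forward as they close: fully open they stand 13 mm farther back than shut.
Start: joints at [-1.414, 0.576, 0.025, 1.437, -0.015, 1.129, -0.057], TCP at [160.967, 655.531, 303.889] pointing down, gripper open.
Joint ranges: [-2.76, 2.76], [-0.34, 2.15], [-1.52, 1.57], [0.19, 2.46], [-1.09, 4.23], [0.17, 1.99], [-2.82, 2.82]. Speed limits (rad/s): [2.22, 2.22, 3.01, 3.01, 3.14, 3.14, 3.14].

## Interface

Orientations are given as a unit quaternion [x, y, z, w].
In Python, from rig import sense, viewer, workorder gives the robot as it stands.
- The arm moves only by the tool carry_out, never from a script. Its argument "plan" is a list of rows, each an object of numbers: "claw": the closure, from 0 (fully open) to 1 (shut); "tx", "ty", "tz": the shift along the tool's x, y, z in m; "wx", "wy", "wz": the turn, a rotation vector about the tool's x, y, z in rad. In form: [{"claw": .., "tx": .., "ty": .., "tz": .., "wx": .., "wy": .., "wz": ..}, ...]. A call has 1 to 8 rows; each row is the pose to reach, as a shift and turn from the pose commanded when the call began, along the tool's axes at that moment; what a row does not reach only later rows make up. A row lasts 1/8 s, in which the tool goes at most 62.5 mm and 10.7 degrees, less where a joint would pass 70% of its speed; a pose out of reach is approached as far as the arm can. A call with a gripper value outside its range is refused whole. The fingers move at their own pace and stop on an object; the grip force is fixed at half the most. Time passes only in rows, so rows that repeat a pose let the fingers close. It gives the time, the measured TCP pose, the force and the opening at its end, in the units of the state.
- sense(): the state, without advancing time (a new reading comes with each control period).
- viewer.read_camera(name): name is "scene" or "top"; returns (picture, depth): 420x560x3 uint8, blue, green, red; 420x560 float32, mm along the optical axis (not along the pixel's ray), 0 where there is no reading.
- viewer.get_calibration(name): a dict with "camera_matrix" (3x3 intrinsics, pixels), "camera_from_world" (4x4, takes a point from world to camera coordinates). Camera axes: x right, y up, looking along -z (the intrinsics and any distortion apply to the point x, -y, -z); pixel columns grow to the right and rows downward; lengths in mm; the calibration is good to about 2 mm. A picture is of the moment at which its call begins. get_calibration takes no time and is no camera call.
- workorder.close_job(): hands the job in, once; it reports no verdict.
The state is a dict: "time_s": time; "joint_positions": joint angles; "dq": joint speeds; "joint_torque": joint torques, N m; "tool_pos": TCP position; "eef_rot": TCP orientation; "wrist_force": force on the tool from outside, world axes, zero at the start; "wrist_torque": the same for the moment, N m; "gripper_width": finger opening in mm.
Only numpy, scipy, OpenCV 4.12 (cv2) and the standard library are available. Lean on these libraries where they do the work, as an engineer would, in place of code of your own. Each camera call takes 0.05 s, during which the arm holds its last target. There are 200 camera calls.

## Working session

There is one attempt and no reset: what is moved stays moved. The work goes in short steps, Python scripts to look and compute and a tool call to move; the robot and the scene stay as the last step left them, time stands still between calls to the robot, and variables do not carry over. Pictures are saved under pics/ and viewed, about 8 in all and at most 12, crops included, and the job is handed in when it is done.

Besides the shell and the picture viewer there is one more tool, called as name(argument=value, ...), one argument or row to a line, values as JSON. carry_out: Moves the arm, as the interface text tells. Its arguments: {"type":"object","properties":{"plan":{"type":"array","items":{"type":"object","properties":{"claw":{"type":"number"},"tx":{"type":"number"},"ty":{"type":"number"},"tz":{"type":"number"},"wx":{"type":"number"},"wy":{"type":"number"},"wz":{"type":"number"}}}}},"required":["plan"]}

```bash
ls; mkdir -p pics; python3 - <<'E'
from rig import sense,viewer
import cv2,numpy as np
print(sense())
for n in("scene","top"):
    p,d=viewer.read_camera(n); cv2.imwrite(f"pics/{n}0.png",p); np.save(f"pics/{n}0.npy",d)
    c=viewer.get_calibration(n);print(n,np.array(c["camera_matrix"]).round(2).tolist(),np.array(c["camera_from_world"]).round(4).tolist(),c.keys())
E
```

```text
pics
{'time_s': 0.0, 'joint_positions': array([-1.41382545,  0.57651899,  0.0248385 ,  1.43791461, -0.01497836,
        1.12898522, -0.05650397]), 'dq': array([-0.00111791,  0.00150104,  0.00157805, -0.00046338,  0.00074688,
       -0.00046582,  0.0004922 ]), 'joint_torque': array([-5.26413696e-04, -7.65806580e+01,  2.25013107e+00, -2.85951966e+01,
        1.52462558e-02,  1.26142753e-02, -6.63648549e-06]), 'tool_pos': array([160.86641069, 655.20895428, 303.04892345]), 'eef_rot': array([ 1.20072989e-01,  9.92764727e-01, -8.19448251e-04, -4.77822915e-05]), 'wrist_force': array([ 0.82251395, -0.75645009,  0.42296168]), 'wrist_torque': array([-0.01561981, -0.0289057 ,  0.01732195]), 'gripper_width': 85.40950575747286}
scene [[384.96, 0.0, 277.89], [0.0, 384.96, 210.99], [0.0, 0.0, 1.0]] [[-0.3661, 0.9306, 0.0024, 132.8121], [-0.7087, -0.2804, 0.6474, 290.7993], [0.6031, 0.2353, 0.7621, -1350.9607], [0.0, 0.0, 0.0, 1.0]] dict_keys(['camera_matrix', 'camera_from_world'])
top [[397.79, 0.0, 272.85], [0.0, 397.79, 211.57], [0.0, 0.0, 1.0]] [[-0.0229, -0.9997, 0.0021, 43.3949], [0.9788, -0.022, 0.2038, -454.6345], [-0.2037, 0.0067, 0.979, -1269.5591], [0.0, 0.0, 0.0, 1.0]] dict_keys(['camera_matrix', 'camera_from_world'])
```

View pics/top0.png

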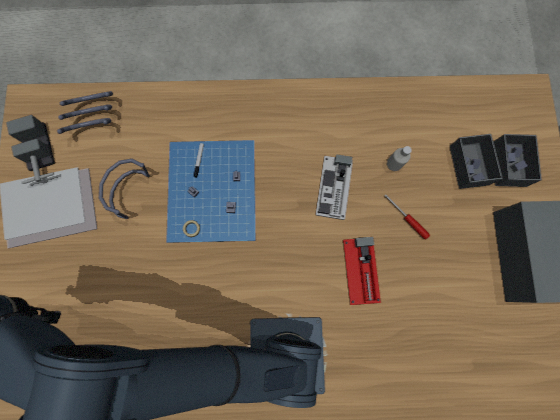

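View pics/scene0.png

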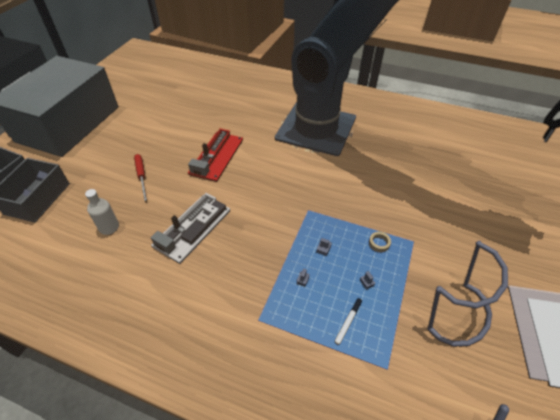

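The top view shows the white feeder around (335,187) with its nose at (343,160), and clips at (236,176), (193,190) and (231,207). The scene view shows the same feeder at (190,228). Next I'll enlarge the crops.

```bash
python3 - <<'E'
import cv2,numpy as np
t=cv2.imread("pics/top0.png");s=cv2.imread("pics/scene0.png")
a=cv2.resize(t[150:222,312:360],None,fx=8,fy=8,interpolation=cv2.INTER_CUBIC)  #384x576
b=cv2.resize(t[165:217,180:248],None,fx=5.8,fy=5.8,interpolation=cv2.INTER_CUBIC)
c=cv2.resize(s[190:265,145:235],None,fx=4.4,fy=3.6,interpolation=cv2.INTER_CUBIC)[:270]
o=np.zeros((580,800,3),np.uint8);o[:576,:384]=a;o[:b.shape[0],390:390+b.shape[1]]=b[:,:410]
c=c[:, :410];o[305:305+c.shape[0],390:390+c.shape[1]]=c
cv2.imwrite("pics/crop0.png",o)
E
```

```text
(no output)
```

View pics/crop0.png

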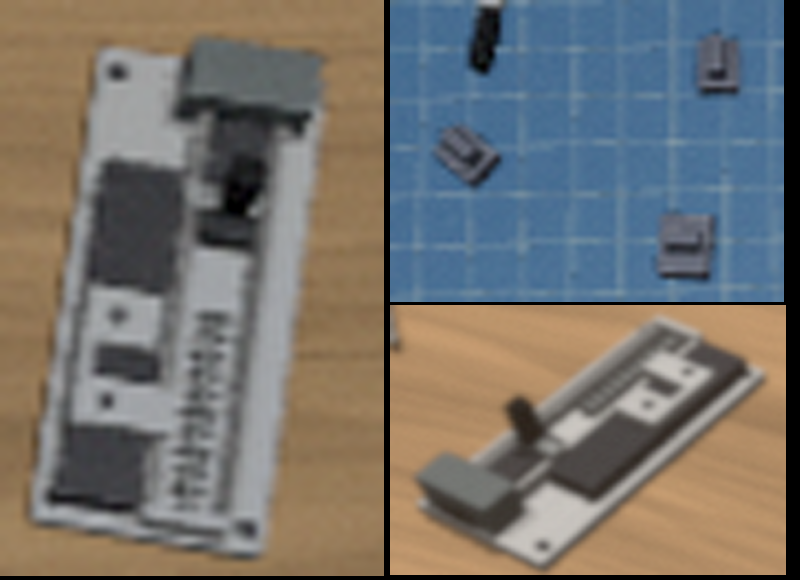

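Enlarged, the crop shows the narrow clips at top-frame (236,176) and (193,190); the third, at (231,207), is wider across its fin, so it is the wide one. The rail is on the left (+y) and the keeper's notch is near crop (128,362).

```bash
cat > h.py <<'E'
import numpy as np,cv2
from rig import viewer
def cal(n):
    c=viewer.get_calibration(n);return np.array(c["camera_matrix"]),np.array(c["camera_from_world"])
def ray(n,uv,z):
    "pixels -> world points on plane z"
    K,T=cal(n);uv=np.atleast_2d(np.asarray(uv,float))
    d=np.c_[(uv[:,0]-K[0,2])/K[0,0],-(uv[:,1]-K[1,2])/K[1,1],-np.ones(len(uv))]@T[:3,:3]
    c=-T[:3,:3].T@T[:3,3];s=(np.asarray(z)-c[2])/d[:,2]
    return c+s[:,None]*d
def cloud(n,d):
    K,T=cal(n);v,u=np.mgrid[:d.shape[0],:d.shape[1]]
    P=np.stack([(u-K[0,2])/K[0,0]*d,-(v-K[1,2])/K[1,1]*d,-d],-1)
    return (P-T[:3,3])@T[:3,:3]
def proj(n,P):
    K,T=cal(n);p=np.atleast_2d(P)@T[:3,:3].T+T[:3,3]
    return np.c_[K[0,0]*p[:,0]/-p[:,2]+K[0,2],-K[1,1]*p[:,1]/-p[:,2]+K[1,2]]
E
python3 - <<'E'
from h import *
for n,box in(("top",(312,150,360,222)),("scene",(145,190,235,265))):
    d=np.load(f"pics/{n}0.npy");P=cloud(n,d);x0,y0,x1,y1=box
    Q=P[y0:y1,x0:x1];m=Q[...,2]
    print(n,"bench z",np.median(m),"max",m.max())
    for lo,hi in((8,16),(26,34),(38,52),(60,90)):
        k=(m>lo)&(m<hi);q=Q[k];print(lo,hi,k.sum(),q.mean(0).round(1),q.std(0).round(1), cv2.minAreaRect(q[:,:2].astype(np.float32)))
d=np.load("pics/top0.npy");P=cloud("top",d)
for r in (172,180,190,200,206): print(r,P[r,318:348,2].round(0).astype(int).tolist())
for nm,(u,v) in dict(a=(236,176),b=(193,190),w=(231,207)).items():
    Q=P[v-9:v+10,u-9:u+10].reshape(-1,3)
    for lo,hi in((12,24),(32,50)):
        q=Q[(Q[:,2]>lo)&(Q[:,2]<hi)];print(nm,lo,len(q),q.mean(0).round(1) if len(q) else'',cv2.minAreaRect(q[:,:2].astype(np.float32)) if len(q)>2 else '')
E
```

```text
top bench z 8.946027941830327 max 1335.4760640914963
8 16 617 [ 540.7 -181.5   12.2] [66.4 33.8  2. ] ((552.829833984375, -189.62738037109375), (139.60043334960938, 245.62782287597656), 84.85050201416016)
26 34 514 [ 536.  -170.5   30. ] [54.3 26.3  2. ] ((539.6680908203125, -173.3654022216797), (80.41950988769531, 193.82240295410156), 77.29435729980469)
38 52 297 [ 568.5 -177.8   44.7] [61.1 33.2  3.7] ((563.0283203125, -180.23321533203125), (61.57492446899414, 186.07655334472656), 65.64337921142578)
60 90 23 [ 578.2 -198.4   74.6] [3.8 4.1 5.8] ((579.0157470703125, -199.01612854003906), (12.315089225769043, 12.022923469543457), 88.26714324951172)
scene bench z 2.2054540673965626 max 841.0207246899782
8 16 655 [ 583.2 -168.    12.5] [60.2 35.   1.7] ((535.4528198242188, -248.30381774902344), (237.8253631591797, 217.09295654296875), 79.3225326538086)
26 34 804 [ 545.6 -174.6   30.2] [56.1 27.3  2. ] ((550.71826171875, -178.01406860351562), (82.31846618652344, 211.44985961914062), 77.55020141601562)
38 52 486 [ 578.9 -182.2   44.8] [61.2 32.6  3.5] ((567.0714111328125, -180.3268127441
[... 905 characters left out ...]
231163024902344, 28.26796531677246), 89.0648422241211)
a 32 21 [589.7 158.4  40.7] ((590.6106567382812, 158.33026123046875), (7.379781723022461, 21.364585876464844), 88.10234069824219)
b 12 42 [538.9 305.   18.8] ((548.9290161132812, 315.0249328613281), (56.34809875488281, 21.74297332763672), 44.05766677856445)
b 32 22 [538.4 305.4  41.9] ((539.5986938476562, 305.7325439453125), (22.900264739990234, 9.437921524047852), 44.18156051635742)
w 12 65 [479.7 176.8  18. ] ((481.6647033691406, 177.94969177246094), (28.407730102539062, 35.86585998535156), 89.60285949707031)
w 32 23 [481.2 177.6  40.7] ((481.637451171875, 178.67330932617188), (20.403728485107422, 9.299888610839844), 87.83505249023438)
```

```bash
python3 - <<'E'
from h import *
f=lambda l:[(312+(x+.5)/8-.5,150+(y+.5)/8-.5) for x,y in l]
pl=ray("top",f([(101,47),(33,518),(262,556)]),12)
print("plate",pl.round(1).tolist())
ex=pl[0]-pl[1];print("len",np.linalg.norm(ex),"yaw",np.arctan2(ex[1],ex[0]),"wid",np.linalg.norm(pl[2]-pl[1]))
# rail: dark pixels, top surface
img=cv2.imread("pics/top0.png");g=img.max(2);sat=img.max(2).astype(int)-img.min(2)
rt=ray("top",f([(103,160),(184,166),(47,500),(140,510)]),30);print("rail",rt.round(1).tolist())
E_=np.array([[63,57],[63,21],[-87,57],[-87,21]],float)
def kab(m,w):
    mc,wc=m.mean(0),w.mean(0);H=(m-mc).T@(w-wc);a=np.arctan2(H[0,1]-H[1,0],H[0,0]+H[1,1])
    R=np.array([[np.cos(a),-np.sin(a)],[np.sin(a),np.cos(a)]]);t=wc-R@mc
    print("yaw",a,"o",t.round(2),"res",(w-m@R.T-t).round(1).tolist());return a,t
kab(E_,rt[:,:2])
h=ray("top",f([(250,172)]),78);print("handle top centre",h)
for n,b in(("top",(312,150,360,222)),("scene",(145,190,235,265))):
    P=cloud(n,np.load(f"pics/{n}0.npy"))[b[1]:b[3],b[0]:b[2]].reshape(-1,3)
    I=cv2.imread(f"pics/{n}0.png")[b[1]:b[3],b[0]:b[2]].reshape(-1,3).max(1)
    q=P[(P[:,2]>26)&(P[:,2]<34)&(I<95)]
    a=pl_y=np.arctan2(ex[1],ex[0]);R=np.array([[np.cos(a),-np.sin(a)],[np.sin(a),np.cos(a)]])
    L=(q[:,:2]-[545,-185])@R
    print(n,len(L)," rail local hist y",np.histogram(L[:,1],bins=np.arange(-20,80,5)),"x pct",np.percentile(L[L[:,1]>12],[1,5,95,99],axis=0).round(1).tolist())
    t=P[(P[:,2]>74)&(P[:,2]<84)];print(n,"post top",t.mean(0),len(t))
E
```

```text
plate [[659.5, -151.5, 12.0], [450.0, -112.3, 12.0], [431.4, -208.5, 12.0]]
len 213.12154323749647 yaw -0.18494366469367515 wid 97.97530392358249
rail [[602.1, -147.2, 30.0], [598.6, -181.8, 30.0], [454.0, -116.4, 30.0], [448.8, -155.2, 30.0]]
yaw -0.1863042738532513 o [ 530.45 -190.68] res [[-0.8, -0.9], [2.4, -0.1], [-1.6, 2.1], [-0.0, -1.2]]
handle top centre [[ 580.34162905 -200.63975631   78.        ]]
top 337  rail local hist y (array([ 9, 11, 17, 11, 13,  3, 15, 37, 42, 34, 34, 40, 30, 20,  0,  0,  0,
        0,  0]), array([-20, -15, -10,  -5,   0,   5,  10,  15,  20,  25,  30,  35,  40,
        45,  50,  55,  60,  65,  70,  75])) x pct [[-99.2, 13.8], [-95.4, 14.9], [45.3, 46.2], [50.3, 48.3]]
top post top [ 578.84337427 -199.51107999   78.05290127] 16
scene 475  rail local hist y (array([20, 27, 22, 17,  8,  3, 18, 59, 43, 50, 44, 47, 44, 66,  0,  0,  0,
        0,  0]), array([-20, -15, -10,  -5,   0,   5,  10,  15,  20,  25,  30,  35,  40,
        45,  50,  55,  60,  65,  70,  75])) x pct [[-92.1, 13.3], [-86.4, 15.2], [83.4, 46.6], [104.4, 47.8]]
scene post top [ 582.95139985 -201.3122874    77.93538561] 26
```

Fit so far: feeder yaw ≈ -0.185 rad, origin ≈ (530.5, -190.7), handle ≈ (580, -200). I'll write a helper that turns world targets into tool shifts and go to the handle.

```bash
cat >> h.py <<'E'
from rig import sense
from scipy.spatial.transform import Rotation as Ro
O=np.array([530.5,-190.7]);YAW=-0.185
def fw(x,y):
    c,s=np.cos(YAW),np.sin(YAW);return O+np.array([c*x-s*y,s*x+c*y])
def wf(p):
    c,s=np.cos(YAW),np.sin(YAW);d=np.array(p[:2])-O;return np.array([c*d[0]+s*d[1],-s*d[0]+c*d[1]])
def go(xyz,jaw):
    "shift/turn (m, rad) from sensed pose to xyz mm, tool straight down, jaw axis at world angle jaw"
    s=sense();R=Ro.from_quat(s["eef_rot"])
    c=[(Ro.from_matrix(np.array([[np.sin(j),np.cos(j),0],[-np.cos(j),np.sin(j),0],[0,0,-1]]))) for j in(jaw,jaw+np.pi)]
    w=min(((R.inv()*q).as_rotvec() for q in c),key=np.linalg.norm)
    print("shift",(R.inv().apply(np.array(xyz)-s["tool_pos"])/1e3).round(4),"turn",w.round(4))
def st():
    s=sense();R=Ro.from_quat(s["eef_rot"]);j=R.apply([0,1,0])
    print("t",round(s["time_s"],2),"tcp",s["tool_pos"].round(1),"feeder",wf(s["tool_pos"]).round(1),"jaw",round(np.arctan2(j[1],j[0]),4),"zax",R.apply([0,0,1]).round(4)[:2],"F",s["wrist_force"].round(1),"w",round(s["gripper_width"],1))
E
python3 -c "
from h import *
st();go([560,150,300],.6);go([*fw(50,0),200],YAW);print(fw(50,0))"
```

```text
t 0.1 tcp [160.9 655.2 303.1] feeder [-518.9  763.5] jaw 1.33 zax [-0.0003 -0.0015] F [-0.5 -0.1  0.2] w 85.5Traceback (most recent call last):
  File "<string>", line 3, in <module>
    st();go([560,150,300],.6);go([*fw(50,0),200],YAW);print(fw(50,0))
         ~~^^^^^^^^^^^^^^^^^^
  File "h.py", line 28, in go
    c=[(Ro.from_matrix(np.array([[np.sin(j),np.cos(j),0],[-np.cos(j),np.sin(j),0],[0,0,-1]]))) for j in(jaw,jaw+np.pi)]
        ~~~~~~~~~~~~~~^^^^^^^^^^^^^^^^^^^^^^^^^^^^^^^^^^^^^^^^^^^^^^^^^^^^^^^^^^^^^^^^^^^^^^^
  File "scipy/spatial/transform/_rotation.pyx", line 1143, in scipy.spatial.transform._rotation.Rotation.from_matrix
ValueError: Non-positive determinant (left-handed or null coordinate frame) in rotation matrix 0: [[ 0.56464247  0.82533561  0.        ]
 [-0.82533561  0.56464247  0.        ]
 [ 0.          0.         -1.        ]].
```

```bash
sed -i 's/\[\[np.sin(j),np.cos(j),0\],\[-np.cos(j),np.sin(j),0\]/[[-np.sin(j),np.cos(j),0],[np.cos(j),np.sin(j),0]/' h.py
python3 -c "
from h import *
go([560,150,300],.6);go([*fw(50,0),200],YAW);print(fw(50,0))"
```

```text
shift [-0.5081 -0.3955  0.0038] turn [-1.4e-03  6.0e-04  7.3e-01]
shift [-0.6106 -0.7304  0.1043] turn [-1.100e-03  1.200e-03  1.515e+00]
[ 579.64681253 -199.89732668]
```

carry_out(
  plan=[
    {"tx": -0.047, "ty": -0.037, "tz": 0, "wz": 0.09, "claw": 0},
    {"tx": -0.094, "ty": -0.073, "tz": 0, "wz": 0.18, "claw": 0},
    {"tx": -0.141, "ty": -0.11, "tz": 0, "wz": 0.27, "claw": 0},
    {"tx": -0.188, "ty": -0.146, "tz": 0, "wz": 0.36, "claw": 0},
    {"tx": -0.235, "ty": -0.183, "tz": 0, "wz": 0.45, "claw": 0},
    {"tx": -0.282, "ty": -0.22, "tz": 0, "wz": 0.54, "claw": 0},
    {"tx": -0.33, "ty": -0.257, "tz": 0, "wz": 0.63, "claw": 0},
    {"tx": -0.377, "ty": -0.293, "tz": 0, "wz": 0.72, "claw": 0},
  ],
)

```text
validation failed for argument at $.pl...
```

```bash
python3 -c "
from h import *
st();go([*fw(50,0),200],YAW)"
```

```text
t 0.1 tcp [160.9 655.2 303.1] feeder [-518.9  763.5] jaw 1.33 zax [-0.0003 -0.0015] F [-0.5 -0.1  0.2] w 85.5
shift [-0.6106 -0.7304  0.1043] turn [-1.100e-03  1.200e-03  1.515e+00]
```

carry_out(
  plan=[
    {"claw": 0, "tx": -0.047, "ty": -0.037, "tz": 0, "wx": 0, "wy": 0, "wz": 0.09},
    {"claw": 0, "tx": -0.094, "ty": -0.073, "tz": 0, "wx": 0, "wy": 0, "wz": 0.18},
    {"claw": 0, "tx": -0.141, "ty": -0.11, "tz": 0, "wx": 0, "wy": 0, "wz": 0.27},
    {"claw": 0, "tx": -0.188, "ty": -0.146, "tz": 0, "wx": 0, "wy": 0, "wz": 0.36},
    {"claw": 0, "tx": -0.235, "ty": -0.183, "tz": 0, "wx": 0, "wy": 0, "wz": 0.45},
    {"claw": 0, "tx": -0.282, "ty": -0.22, "tz": 0, "wx": 0, "wy": 0, "wz": 0.54},
    {"claw": 0, "tx": -0.33, "ty": -0.257, "tz": 0, "wx": 0, "wy": 0, "wz": 0.63},
    {"claw": 0, "tx": -0.377, "ty": -0.293, "tz": 0, "wx": 0, "wy": 0, "wz": 0.72},
  ],
)

```text
time_s: 1.1
tool_pos: [458.1, 279.3, 303.8]
eef_rot: [0.463, 0.886, -0.0, -0.0]
wrist_force: [1.1, 1.5, 0.0]
gripper_width: 85.3
```

```bash
python3 -c "
from h import *
st();go([*fw(50,0),200],YAW)"
```

```text
t 1.1 tcp [458.1 279.3 303.8] feeder [-157.6  448.7] jaw 0.6071 zax [-0.0001 -0.    ] F [1.1 1.5 0. ] w 85.3
shift [-0.463  -0.1736  0.1038] turn [-1.000e-04  0.000e+00  7.921e-01]
```

carry_out(
  plan=[
    {"claw": 0, "tx": -0.058, "ty": -0.022, "tz": 0, "wx": 0, "wy": 0, "wz": 0.1},
    {"claw": 0, "tx": -0.116, "ty": -0.044, "tz": 0, "wx": 0, "wy": 0, "wz": 0.2},
    {"claw": 0, "tx": -0.174, "ty": -0.065, "tz": 0.01, "wx": 0, "wy": 0, "wz": 0.3},
    {"claw": 0.3, "tx": -0.232, "ty": -0.087, "tz": 0.02, "wx": 0, "wy": 0, "wz": 0.4},
    {"claw": 0.3, "tx": -0.29, "ty": -0.109, "tz": 0.03, "wx": 0, "wy": 0, "wz": 0.5},
    {"claw": 0.3, "tx": -0.347, "ty": -0.13, "tz": 0.045, "wx": 0, "wy": 0, "wz": 0.6},
    {"claw": 0.3, "tx": -0.405, "ty": -0.152, "tz": 0.06, "wx": 0, "wy": 0, "wz": 0.7},
    {"claw": 0.3, "tx": -0.463, "ty": -0.1736, "tz": 0.08, "wx": 0, "wy": 0, "wz": 0.792},
  ],
)

```text
time_s: 2.1
tool_pos: [579.5, -195.4, 224.8]
eef_rot: [0.769, 0.639, 0.0, 0.0]
wrist_force: [0.2, 0.4, -0.4]
gripper_width: 60.0
```

```bash
python3 -c "
from h import *
st();go([*fw(50,0),127],YAW)"
```

```text
t 2.1 tcp [ 579.5 -195.4  224.8] feeder [49.   4.3] jaw -0.1847 zax [0.0004 0.0001] F [ 0.2  0.4 -0.4] w 60.0
shift [-0.0044  0.0009  0.0978] turn [ 0.0004 -0.0002  0.0003]
```

carry_out(
  plan=[
    {"claw": 0.4, "tx": 0, "ty": 0, "tz": 0.02, "wx": 0, "wy": 0, "wz": 0},
    {"claw": 0.4, "tx": 0, "ty": 0, "tz": 0.05, "wx": 0, "wy": 0, "wz": 0},
    {"claw": 0.4, "tx": 0, "ty": 0, "tz": 0.08, "wx": 0, "wy": 0, "wz": 0},
    {"claw": 0.4, "tx": 0, "ty": 0, "tz": 0.097, "wx": 0, "wy": 0, "wz": 0},
    {"claw": 0.4, "tx": 0, "ty": 0, "tz": 0.097, "wx": 0, "wy": 0, "wz": 0},
  ],
)

```text
time_s: 2.72
tool_pos: [578.6, -193.4, 127.3]
eef_rot: [0.768, 0.64, -0.001, -0.001]
wrist_force: [0.1, 0.0, 0.7]
gripper_width: 51.2
```

```bash
python3 - <<'E'
from h import *
st();go([*fw(50,0),127],YAW)
t,_=viewer.read_camera("top");s,_=viewer.read_camera("scene")
o=np.zeros((560,800,3),np.uint8)
o[:,:380]=cv2.resize(t[150:220,310:358],(380,560),interpolation=3);o[:,390:]=cv2.resize(s[170:270,140:240],(410,560),interpolation=3)
cv2.imwrite("pics/g1.png",o)
E
```

```text
t 2.73 tcp [ 578.6 -193.4  127.3] feeder [47.7  6.2] jaw -0.182 zax [-0.0022  0.0006] F [0.1 0.  0.7] w 51.2
shift [-0.0062  0.0022  0.0003] turn [-0.0022 -0.0002  0.003 ]
```

View pics/g1.png

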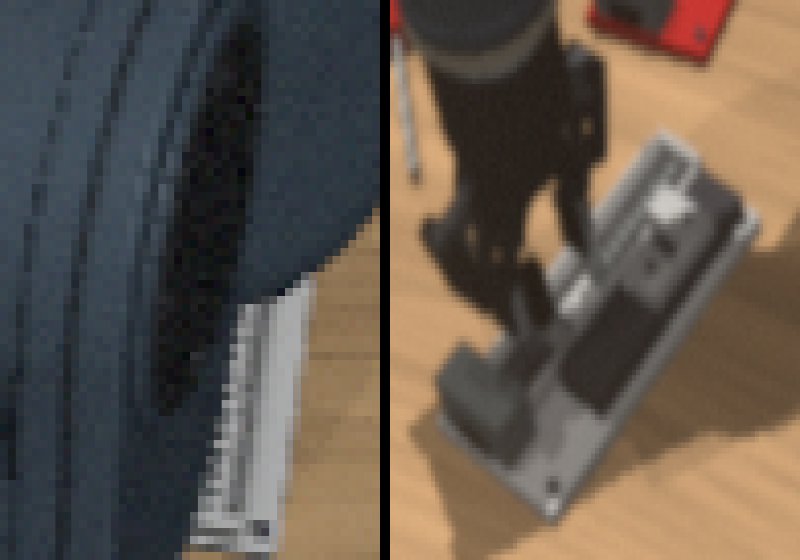

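The left panel is covered by the arm. The scene crop shows one finger ahead of the post and one behind it, around (540,310). I'll correct the sideways offset, then close.

carry_out(
  plan=[
    {"claw": 0.4, "tx": -0.003, "ty": 0.001, "tz": 0, "wx": 0, "wy": 0, "wz": 0.003},
    {"claw": 0.4, "tx": -0.006, "ty": 0.002, "tz": 0, "wx": 0, "wy": 0, "wz": 0.003},
    {"claw": 0.6, "tx": -0.006, "ty": 0.002, "tz": 0, "wx": 0, "wy": 0, "wz": 0.003},
    {"claw": 0.8, "tx": -0.006, "ty": 0.002, "tz": 0, "wx": 0, "wy": 0, "wz": 0.003},
    {"claw": 1, "tx": -0.006, "ty": 0.002, "tz": 0, "wx": 0, "wy": 0, "wz": 0.003},
    {"claw": 1, "tx": -0.006, "ty": 0.002, "tz": 0, "wx": 0, "wy": 0, "wz": 0.003},
    {"claw": 1, "tx": -0.006, "ty": 0.002, "tz": 0, "wx": 0, "wy": 0, "wz": 0.003},
  ],
)

```text
time_s: 3.7
tool_pos: [581.7, -200.2, 128.9]
eef_rot: [0.769, 0.639, 0.001, 0.002]
wrist_force: [4.9, -0.9, -0.4]
gripper_width: 12.3
```

```bash
python3 -c "
from h import *
st()"
```

```text
t 3.7 tcp [ 581.7 -200.2  128.9] feeder [52.1  0.1] jaw -0.1846 zax [ 0.0037 -0.0013] F [ 4.9 -0.9 -0.4] w 12.3
```

```bash
sed -i 's/^O=.*/O=np.array([532.7,-191.1]);YAW=-0.185/' h.py
cat >> h.py <<'E'
def ff():
    s=sense();c,q=np.cos(YAW),np.sin(YAW);f=s["wrist_force"]
    print("F feeder x,y,z",round(c*f[0]+q*f[1],1),round(-q*f[0]+c*f[1],1),round(f[2],1))
E
```

carry_out(
  plan=[
    {"claw": 1, "tx": 0, "ty": -0.008, "tz": 0, "wx": 0, "wy": 0, "wz": 0},
    {"claw": 1, "tx": 0, "ty": -0.02, "tz": 0, "wx": 0, "wy": 0, "wz": 0},
    {"claw": 1, "tx": 0, "ty": -0.032, "tz": 0, "wx": 0, "wy": 0, "wz": 0},
    {"claw": 1, "tx": 0, "ty": -0.044, "tz": 0, "wx": 0, "wy": 0, "wz": 0},
    {"claw": 1, "tx": 0, "ty": -0.056, "tz": 0, "wx": 0, "wy": 0, "wz": 0},
    {"claw": 1, "tx": 0, "ty": -0.066, "tz": 0, "wx": 0, "wy": 0, "wz": 0},
    {"claw": 1, "tx": 0, "ty": -0.072, "tz": 0, "wx": 0, "wy": 0, "wz": 0},
    {"claw": 1, "tx": 0, "ty": -0.072, "tz": 0, "wx": 0, "wy": 0, "wz": 0},
  ],
)

```text
time_s: 4.7
tool_pos: [511.8, -186.8, 128.9]
eef_rot: [0.769, 0.639, 0.002, 0.002]
wrist_force: [11.2, -0.8, -5.9]
gripper_width: 12.3
```

```bash
python3 -c "
from h import *
st();ff()"
```

```text
t 4.7 tcp [ 511.8 -186.8  128.9] feeder [-21.3   0.4] jaw -0.1842 zax [ 0.0055 -0.0017] F [11.2 -0.8 -5.9] w 12.3
F feeder x,y,z 11.2 1.3 -5.9
```

carry_out(
  plan=[
    {"claw": 1, "tx": 0, "ty": -0.002, "tz": 0, "wx": 0, "wy": 0, "wz": 0},
    {"claw": 1, "tx": 0, "ty": -0.004, "tz": 0, "wx": 0, "wy": 0, "wz": 0},
    {"claw": 1, "tx": 0, "ty": -0.004, "tz": 0, "wx": 0, "wy": 0, "wz": 0},
  ],
)

```text
time_s: 5.08
tool_pos: [508.3, -186.1, 128.9]
eef_rot: [0.769, 0.639, 0.002, 0.003]
wrist_force: [10.9, -0.8, -4.5]
gripper_width: 12.8
```

```bash
python3 -c "
from h import *
st();ff()"
```

```text
t 5.08 tcp [ 508.3 -186.1  128.9] feeder [-24.9   0.4] jaw -0.184 zax [ 0.0059 -0.0019] F [10.9 -0.8 -4.5] w 12.8
F feeder x,y,z 10.9 1.2 -4.5
```

carry_out(
  plan=[
    {"claw": 1, "tx": 0, "ty": -0.002, "tz": 0, "wx": 0, "wy": 0, "wz": 0},
    {"claw": 1, "tx": 0, "ty": -0.004, "tz": 0, "wx": 0, "wy": 0, "wz": 0},
    {"claw": 1, "tx": 0, "ty": -0.004, "tz": 0, "wx": 0, "wy": 0, "wz": 0},
  ],
)

```text
time_s: 5.45
tool_pos: [504.5, -185.4, 128.9]
eef_rot: [0.769, 0.639, 0.002, 0.003]
wrist_force: [10.2, -1.2, -5.4]
gripper_width: 12.6
```

carry_out(
  plan=[
    {"claw": 1, "tx": 0, "ty": -0.001, "tz": 0, "wx": 0, "wy": 0, "wz": 0},
    {"claw": 1, "tx": 0, "ty": -0.002, "tz": 0, "wx": 0, "wy": 0, "wz": 0},
    {"claw": 1, "tx": 0, "ty": -0.003, "tz": 0, "wx": 0, "wy": 0, "wz": 0},
  ],
)

```text
time_s: 5.82
tool_pos: [502.1, -184.9, 128.9]
eef_rot: [0.769, 0.639, 0.002, 0.003]
wrist_force: [14.1, -1.1, -9.8]
gripper_width: 12.5
```

```bash
python3 -c "
from h import *
st();ff()"
```

```text
t 5.83 tcp [ 502.1 -184.9  128.9] feeder [-31.2   0.4] jaw -0.1838 zax [ 0.0071 -0.0024] F [14.1 -1.1 -9.8] w 12.5
F feeder x,y,z 14.0 1.5 -9.8
```

carry_out(
  plan=[
    {"claw": 1, "tx": 0, "ty": -0.001, "tz": 0, "wx": 0, "wy": 0, "wz": 0},
    {"claw": 1, "tx": 0, "ty": -0.001, "tz": 0, "wx": 0, "wy": 0, "wz": 0},
  ],
)

```text
time_s: 6.08
tool_pos: [502.0, -184.9, 129.0]
eef_rot: [0.769, 0.639, 0.002, 0.004]
wrist_force: [14.7, -2.3, -10.3]
gripper_width: 12.7
```

```bash
python3 -c "
from h import *
st();ff()"
```

```text
t 6.08 tcp [ 502.  -184.9  129. ] feeder [-31.3   0.5] jaw -0.1835 zax [ 0.0085 -0.003 ] F [ 14.7  -2.3 -10.3] w 12.7
F feeder x,y,z 14.8 0.5 -10.3
```

carry_out(
  plan=[
    {"claw": 1, "tx": 0, "ty": 0.0015, "tz": 0, "wx": 0, "wy": 0, "wz": 0},
    {"claw": 1, "tx": 0, "ty": 0.0033, "tz": 0, "wx": 0, "wy": 0, "wz": 0},
    {"claw": 1, "tx": 0, "ty": 0.0033, "tz": 0, "wx": 0, "wy": 0, "wz": 0},
  ],
)

```text
time_s: 6.45
tool_pos: [504.1, -185.3, 128.9]
eef_rot: [0.769, 0.639, 0.002, 0.003]
wrist_force: [11.1, -1.2, -5.9]
gripper_width: 12.6
```

```bash
python3 -c "
from h import *
st();ff()"
```

```text
t 6.45 tcp [ 504.1 -185.3  128.9] feeder [-29.1   0.4] jaw -0.1839 zax [ 0.0064 -0.0021] F [11.1 -1.2 -5.9] w 12.6
F feeder x,y,z 11.1 0.8 -5.9
```

Eased forward 2.2 mm from the stop. Now sideways.

carry_out(
  plan=[
    {"claw": 1, "tx": 0.003, "ty": 0, "tz": 0, "wx": 0, "wy": 0, "wz": 0},
    {"claw": 1, "tx": 0.006, "ty": 0, "tz": 0, "wx": 0, "wy": 0, "wz": 0},
    {"claw": 1, "tx": 0.009, "ty": 0, "tz": 0, "wx": 0, "wy": 0, "wz": 0},
    {"claw": 1, "tx": 0.012, "ty": 0, "tz": 0, "wx": 0, "wy": 0, "wz": 0},
    {"claw": 1, "tx": 0.015, "ty": 0, "tz": 0, "wx": 0, "wy": 0, "wz": 0},
    {"claw": 1, "tx": 0.017, "ty": 0, "tz": 0, "wx": 0, "wy": 0, "wz": 0},
    {"claw": 1, "tx": 0.0175, "ty": 0, "tz": 0, "wx": 0, "wy": 0, "wz": 0},
  ],
)

```text
time_s: 7.32
tool_pos: [507.1, -169.2, 128.9]
eef_rot: [0.769, 0.639, 0.001, 0.004]
wrist_force: [11.2, -5.9, -7.9]
gripper_width: 12.6
```

```bash
python3 -c "
from h import *
st();ff()"
```

```text
t 7.33 tcp [ 507.1 -169.2  128.9] feeder [-29.2  16.8] jaw -0.1847 zax [ 0.0066 -0.0037] F [11.2 -5.9 -7.9] w 12.6
F feeder x,y,z 12.1 -3.8 -7.9
```

carry_out(
  plan=[
    {"claw": 1, "tx": 0, "ty": 0.0015, "tz": 0, "wx": 0, "wy": 0, "wz": 0},
    {"claw": 1, "tx": 0, "ty": 0.003, "tz": 0, "wx": 0, "wy": 0, "wz": 0},
    {"claw": 1, "tx": 0, "ty": 0.0045, "tz": 0, "wx": 0, "wy": 0, "wz": 0},
    {"claw": 1, "tx": 0, "ty": 0.006, "tz": 0, "wx": 0, "wy": 0, "wz": 0},
    {"claw": 1, "tx": 0, "ty": 0.006, "tz": 0, "wx": 0, "wy": 0, "wz": 0},
  ],
)

```text
time_s: 7.95
tool_pos: [510.7, -170.0, 128.8]
eef_rot: [0.77, 0.639, 0.0, 0.001]
wrist_force: [3.3, -4.2, 0.7]
gripper_width: 12.3
```

```bash
python3 -c "
from h import *
st();ff()"
```

```text
t 7.95 tcp [ 510.7 -170.   128.8] feeder [-25.5  16.7] jaw -0.1855 zax [ 0.0024 -0.0019] F [ 3.3 -4.2  0.7] w 12.3
F feeder x,y,z 4.0 -3.5 0.7
```

carry_out(
  plan=[
    {"claw": 0.8, "tx": 0, "ty": 0, "tz": 0, "wx": 0, "wy": 0, "wz": 0},
    {"claw": 0.6, "tx": 0, "ty": 0, "tz": 0, "wx": 0, "wy": 0, "wz": 0},
    {"claw": 0.4, "tx": 0, "ty": 0, "tz": 0, "wx": 0, "wy": 0, "wz": 0},
    {"claw": 0.4, "tx": 0, "ty": 0, "tz": 0, "wx": 0, "wy": 0, "wz": 0},
    {"claw": 0.4, "tx": 0, "ty": 0, "tz": -0.02, "wx": 0, "wy": 0, "wz": 0},
    {"claw": 0.4, "tx": 0, "ty": 0, "tz": -0.06, "wx": 0, "wy": 0, "wz": 0},
    {"claw": 0.4, "tx": 0, "ty": 0, "tz": -0.11, "wx": 0, "wy": 0, "wz": 0},
  ],
)

```text
time_s: 8.82
tool_pos: [509.1, -168.6, 238.8]
eef_rot: [0.769, 0.639, -0.001, -0.001]
wrist_force: [0.7, -0.1, 0.2]
gripper_width: 51.2
```

```bash
python3 - <<'E'
from h import *
st()
for z,n in((43,"top"),):
  pass
s,d=viewer.read_camera("scene")
o=cv2.resize(s[170:270,140:240],(560,560),interpolation=3)
cv2.imwrite("pics/park.png",o);cv2.imwrite("pics/scene1.png",s);np.save("pics/scene1.npy",d)
# clips: fin tops (z>36) by depth, both views
p,dt=viewer.read_camera("top");cv2.imwrite("pics/top1.png",p)
T0=np.load("pics/top0.npy")
for n,D in(("top",(T0,dt)),("scene",(np.load("pics/scene0.npy"),d))):
  for nm,c in(("a",(589.7,158)),("b",(539,305.5))):
    for dd in D:
      P=cloud(n,dd).reshape(-1,3)
      q=P[(np.hypot(P[:,0]-c[0],P[:,1]-c[1])<28)&(P[:,2]>35)&(P[:,2]<52)]
      if len(q)>4:
        r=cv2.minAreaRect(q[:,:2].astype(np.float32));w,v=np.linalg.eigh(np.cov(q[:,:2].T));e=v[:,1]
        print(n,nm,len(q),q.mean(0).round(1),"rect",np.round(r[0],1),np.round(r[1],1),r[2],"axis",np.arctan(e[1]/e[0]).round(3))
E
```

```text
t 8.82 tcp [ 509.1 -168.6  238.8] feeder [-27.3  17.7] jaw -0.185 zax [-0.0023  0.0004] F [ 0.7 -0.1  0.2] w 51.2
top a 20 [590.2 158.2  41. ] rect [590.6 158.4] [ 7.2 21.3] 89.54778289794922 axis 0.04
top a 19 [590.4 158.1  42.1] rect [589.7 158.2] [ 7. 20.] 89.12890625 axis 0.038
top b 22 [538.4 305.4  41.9] rect [539.6 305.7] [22.9  9.4] 44.18156051635742 axis 0.885
top b 22 [538.  305.2  43.1] rect [538.8 305.3] [20.5  9.2] 46.77796173095703 axis 0.936
scene a 38 [595.3 154.9  42.4] rect [593.7 155.1] [ 9.8 23.2] 85.1717529296875 axis -0.014
scene a 41 [596.  155.2  42.5] rect [594.2 154.9] [ 9.9 20.9] 85.6353759765625 axis 0.011
scene b 49 [544.6 303.6  41.9] rect [543.8 304. ] [21.9 10.2] 50.48237991333008 axis 0.835
scene b 45 [544.1 303.7  42.2] rect [543.9 304.3] [20.6 10.4] 44.66768264770508 axis 0.877
```

View pics/park.png

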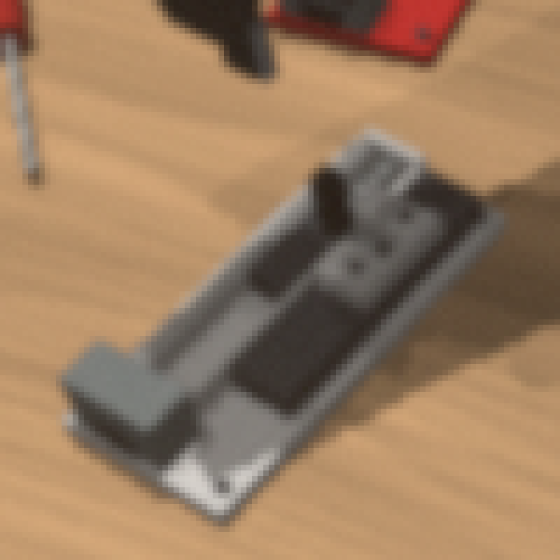

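The park crop shows the handle shifted sideways into the keeper at (332,200), well back from the nose and standing free. Next is clip_a, averaged over the two cameras at (592, 156.7).

```bash
python3 -c "
from h import *
go([592,156.7,180],-1.55)"
```

```text
shift [0.3361 0.0186 0.0628] turn [ 0.0062 -0.0045  1.3645]
```

carry_out(
  plan=[
    {"claw": 0.4, "tx": 0.04, "ty": 0.002, "tz": 0, "wx": 0, "wy": 0, "wz": 0.17},
    {"claw": 0.4, "tx": 0.085, "ty": 0.005, "tz": 0, "wx": 0, "wy": 0, "wz": 0.34},
    {"claw": 0.4, "tx": 0.13, "ty": 0.007, "tz": 0, "wx": 0, "wy": 0, "wz": 0.51},
    {"claw": 0.4, "tx": 0.175, "ty": 0.01, "tz": 0.01, "wx": 0, "wy": 0, "wz": 0.68},
    {"claw": 0.4, "tx": 0.22, "ty": 0.013, "tz": 0.02, "wx": 0, "wy": 0, "wz": 0.85},
    {"claw": 0.4, "tx": 0.265, "ty": 0.015, "tz": 0.035, "wx": 0, "wy": 0, "wz": 1.02},
    {"claw": 0.4, "tx": 0.305, "ty": 0.017, "tz": 0.05, "wx": 0.003, "wy": -0.002, "wz": 1.19},
    {"claw": 0.4, "tx": 0.336, "ty": 0.0186, "tz": 0.063, "wx": 0.006, "wy": -0.0045, "wz": 1.3645},
  ],
)

```text
time_s: 9.93
tool_pos: [589.6, 160.1, 174.0]
eef_rot: [1.0, 0.009, -0.004, -0.001]
wrist_force: [0.3, -0.6, -0.1]
gripper_width: 51.3
```

carry_out(
  plan=[
    {"claw": 0.45, "tx": 0, "ty": 0, "tz": 0, "wx": 0, "wy": 0, "wz": 0},
    {"claw": 0.45, "tx": 0, "ty": 0, "tz": 0, "wx": 0, "wy": 0, "wz": 0},
  ],
)

```text
time_s: 10.18
tool_pos: [589.5, 157.2, 175.1]
eef_rot: [1.0, 0.011, -0.004, -0.0]
wrist_force: [-0.5, -0.9, 1.2]
gripper_width: 46.9
```

```bash
python3 -c "
from h import *
st();go([592,156.7,100],-1.55)"
```

```text
t 10.18 tcp [589.5 157.2 175.1] feeder [ -8.2 352.8] jaw -1.5483 zax [-0.0073  0.0005] F [-0.5 -0.9  1.2] w 46.9
shift [0.003  0.0006 0.075 ] turn [-0.0006  0.0072  0.0017]
```

carry_out(
  plan=[
    {"claw": 0.45, "tx": 0.003, "ty": 0, "tz": 0.03, "wx": 0, "wy": 0.007, "wz": 0},
    {"claw": 0.45, "tx": 0.003, "ty": 0, "tz": 0.06, "wx": 0, "wy": 0.007, "wz": 0},
    {"claw": 0.45, "tx": 0.003, "ty": 0, "tz": 0.075, "wx": 0, "wy": 0.007, "wz": 0},
    {"claw": 0.6, "tx": 0.003, "ty": 0, "tz": 0.075, "wx": 0, "wy": 0.007, "wz": 0},
    {"claw": 0.8, "tx": 0.003, "ty": 0, "tz": 0.075, "wx": 0, "wy": 0.007, "wz": 0},
    {"claw": 1, "tx": 0.003, "ty": 0, "tz": 0.075, "wx": 0, "wy": 0.007, "wz": 0},
    {"claw": 1, "tx": 0.003, "ty": 0, "tz": 0.075, "wx": 0, "wy": 0.007, "wz": 0},
    {"claw": 1, "tx": 0.003, "ty": 0, "tz": 0.075, "wx": 0, "wy": 0.007, "wz": 0},
  ],
)

```text
time_s: 11.18
tool_pos: [592.9, 157.9, 101.4]
eef_rot: [1.0, 0.011, 0.001, -0.001]
wrist_force: [-0.7, -1.0, 6.3]
gripper_width: 8.0
```

```bash
python3 - <<'E'
from h import *
st();ff();print(sense()["wrist_torque"].round(3))
s,d=viewer.read_camera("scene");u,v=proj("scene",[592,157,40])[0].astype(int)
cv2.imwrite("pics/ga.png",cv2.resize(s[v-40:v+35,u-45:u+45],(720,600),interpolation=3))
E
```

```text
t 11.18 tcp [592.9 157.9 101.4] feeder [ -5.  354.1] jaw -1.5496 zax [0.0021 0.0019] F [-0.7 -1.   6.3] w 8.0
F feeder x,y,z -0.5 -1.1 6.3
[-0.204  0.148  0.013]
```

View pics/ga.png

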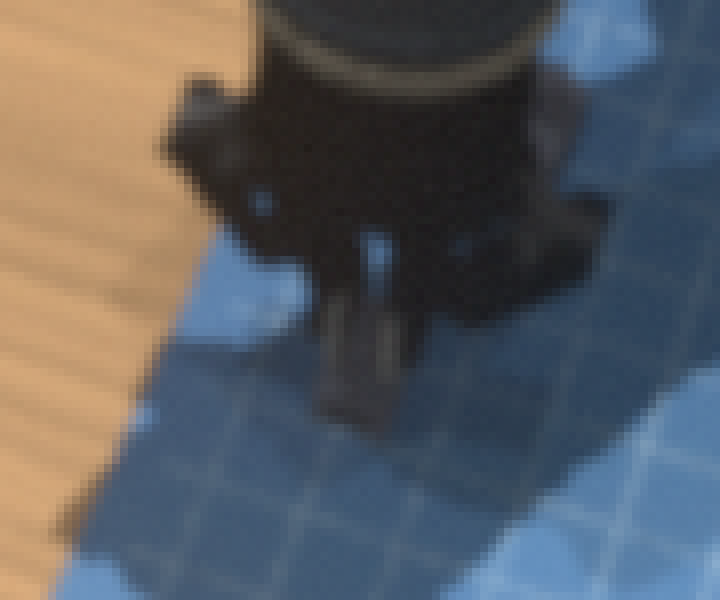

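The scene crop shows the fingers pinching the fin at about (360,350), and the opening of 8.0 fits the fin with pad compliance. I'll lift it, then look at the now empty track for its centre line.

carry_out(
  plan=[
    {"claw": 1, "tx": 0, "ty": 0, "tz": -0.02, "wx": 0, "wy": 0, "wz": 0},
    {"claw": 1, "tx": 0, "ty": 0, "tz": -0.06, "wx": 0, "wy": 0, "wz": 0},
    {"claw": 1, "tx": 0, "ty": 0, "tz": -0.1, "wx": 0, "wy": 0, "wz": 0},
  ],
)

```text
time_s: 11.6
tool_pos: [592.2, 157.8, 202.6]
eef_rot: [1.0, 0.011, 0.0, -0.001]
wrist_force: [-0.1, -0.0, 0.2]
gripper_width: 8.2
```

```bash
python3 - <<'E'
from h import *
st();ff()
p,d=viewer.read_camera("top");cv2.imwrite("pics/top2.png",p)
def rect(z,xs,ys):
    X,Y=np.meshgrid(xs,ys,indexing="ij");c,s=np.cos(YAW),np.sin(YAW)
    W=np.stack([O[0]+c*X-s*Y,O[1]+s*X+c*Y,0*X+z],-1).reshape(-1,3)
    u=proj("top",W).reshape(*X.shape,2).astype(np.float32)
    return cv2.remap(p,u[...,0],u[...,1],cv2.INTER_CUBIC)
xs=np.arange(115,-115,-.5);ys=np.arange(65,-55,-.5)
a=rect(31,xs,ys);b=rect(12,xs,ys)
o=np.hstack([a,b]);o=cv2.resize(o,None,fx=1.2,fy=1.2)
cv2.imwrite("pics/rect.png",o);print(o.shape)
for z in(31,12):
  for lo,hi in((28,50),(50,72)):
    g=rect(z,np.arange(lo,hi,1.),np.arange(24,-60,-2.)).mean((0,2));print(z,lo,g.round().astype(int).tolist())
E
```

```text
t 11.6 tcp [592.2 157.8 202.6] feeder [ -5.7 353.9] jaw -1.5497 zax [0.0004 0.0015] F [-0.1 -0.   0.2] w 8.2
F feeder x,y,z -0.1 -0.1 0.2
(552, 576, 3)
31 28 [75, 79, 95, 117, 135, 151, 170, 181, 185, 185, 185, 184, 184, 184, 184, 186, 177, 154, 125, 109, 118, 143, 166, 179, 184, 185, 185, 183, 172, 156, 142, 136, 135, 135, 135, 136, 135, 135, 134, 135, 135, 134]
31 50 [123, 115, 113, 122, 131, 150, 169, 179, 184, 184, 183, 183, 184, 183, 183, 186, 181, 159, 130, 111, 118, 144, 166, 178, 183, 185, 185, 183, 172, 156, 140, 133, 133, 133, 134, 135, 135, 134, 134, 135, 135, 135]
12 28 [72, 75, 79, 93, 115, 131, 150, 169, 180, 185, 185, 185, 184, 184, 184, 184, 185, 182, 161, 133, 112, 112, 135, 161, 176, 183, 185, 186, 185, 177, 162, 147, 137, 136, 135, 135, 134, 134, 133, 132, 132, 133]
12 50 [92, 92, 91, 101, 120, 131, 147, 166, 179, 184, 185, 184, 184, 184, 184, 183, 184, 184, 169, 142, 118, 114, 134, 159, 174, 182, 185, 185, 185, 177, 161, 145, 135, 134, 135, 135, 136, 136, 135, 135, 135, 136]
```

View pics/rect.png

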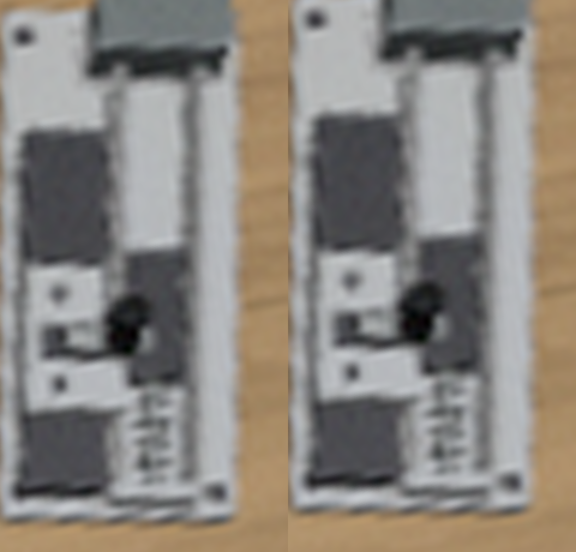

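The rectified views show the track empty from the nose (lower edge at (455,57) in the right panel) to the follower front at (155,248) in the left one. The walls run vertical, so yaw is good. The right wall base falls at y ≈ -13.3, so the centre line is within about 0.5 mm, and the free track is about 79 mm.

```bash
python3 -c "
from h import *
print(fw(72,0));go([*fw(72,0),175],YAW-np.pi/2)"
```

```text
[ 603.47141005 -204.34415041]
shift [0.0017 0.3617 0.0318] turn [-0.0033 -0.0065  0.2054]
```

carry_out(
  plan=[
    {"claw": 1, "tx": 0, "ty": 0.03, "tz": 0, "wx": 0, "wy": 0, "wz": 0.02},
    {"claw": 1, "tx": 0, "ty": 0.08, "tz": 0, "wx": 0, "wy": 0, "wz": 0.05},
    {"claw": 1, "tx": 0.001, "ty": 0.13, "tz": 0, "wx": 0, "wy": 0, "wz": 0.08},
    {"claw": 1, "tx": 0.001, "ty": 0.18, "tz": 0, "wx": 0, "wy": 0, "wz": 0.11},
    {"claw": 1, "tx": 0.001, "ty": 0.23, "tz": 0, "wx": 0, "wy": 0, "wz": 0.14},
    {"claw": 1, "tx": 0.002, "ty": 0.28, "tz": 0.01, "wx": 0, "wy": 0, "wz": 0.17},
    {"claw": 1, "tx": 0.002, "ty": 0.33, "tz": 0.02, "wx": 0, "wy": 0, "wz": 0.195},
    {"claw": 1, "tx": 0.002, "ty": 0.362, "tz": 0.03, "wx": 0, "wy": 0, "wz": 0.2054},
  ],
)

```text
time_s: 12.65
tool_pos: [601.6, -206.9, 170.8]
eef_rot: [0.996, -0.093, 0.001, -0.0]
wrist_force: [0.8, 0.0, -0.4]
gripper_width: 8.3
```

carry_out(
  plan=[
    {"claw": 1, "tx": 0, "ty": 0, "tz": 0, "wx": 0, "wy": 0, "wz": 0},
    {"claw": 1, "tx": 0, "ty": 0, "tz": 0, "wx": 0, "wy": 0, "wz": 0},
    {"claw": 1, "tx": 0, "ty": 0, "tz": 0, "wx": 0, "wy": 0, "wz": 0},
  ],
)

```text
time_s: 13.02
tool_pos: [602.5, -202.4, 170.2]
eef_rot: [0.996, -0.091, 0.0, -0.001]
wrist_force: [-0.2, 0.5, -0.8]
gripper_width: 8.4
```

```bash
python3 -c "
from h import *
st();ff();go([*fw(72,0),135],YAW-np.pi/2)"
```

```text
t 13.03 tcp [ 602.5 -202.4  170.2] feeder [70.7  1.7] jaw -1.7528 zax [0.0008 0.0023] F [-0.2  0.5 -0.8] w 8.4
F feeder x,y,z -0.3 0.5 -0.8
shift [0.0013 0.0018 0.0352] turn [-0.0024 -0.0003  0.003 ]
```

carry_out(
  plan=[
    {"claw": 1, "tx": 0.001, "ty": 0.002, "tz": 0.01, "wx": -0.002, "wy": 0, "wz": 0.003},
    {"claw": 1, "tx": 0.001, "ty": 0.002, "tz": 0.025, "wx": -0.002, "wy": 0, "wz": 0.003},
    {"claw": 1, "tx": 0.001, "ty": 0.002, "tz": 0.035, "wx": -0.002, "wy": 0, "wz": 0.003},
    {"claw": 1, "tx": 0.001, "ty": 0.002, "tz": 0.035, "wx": -0.002, "wy": 0, "wz": 0.003},
  ],
)

```text
time_s: 13.52
tool_pos: [602.1, -205.7, 133.4]
eef_rot: [0.996, -0.093, -0.001, -0.0]
wrist_force: [0.3, 0.8, -0.8]
gripper_width: 8.2
```

```bash
python3 -c "
from h import *
st();ff();go([*fw(72,0),111],YAW-np.pi/2)"
```

```text
t 13.53 tcp [ 602.1 -205.7  133.4] feeder [70.9 -1.6] jaw -1.758 zax [-0.0022  0.0004] F [ 0.3  0.8 -0.8] w 8.2
F feeder x,y,z 0.2 0.8 -0.8
shift [ 0.0011 -0.0016  0.0224] turn [ 0.0001  0.0022 -0.0022]
```

carry_out(
  plan=[
    {"claw": 1, "tx": 0, "ty": 0, "tz": 0, "wx": 0, "wy": 0, "wz": 0},
    {"claw": 1, "tx": 0, "ty": 0, "tz": 0, "wx": 0, "wy": 0, "wz": 0},
    {"claw": 1, "tx": 0, "ty": 0, "tz": 0, "wx": 0, "wy": 0, "wz": 0},
  ],
)

```text
time_s: 13.9
tool_pos: [602.7, -206.1, 135.0]
eef_rot: [0.996, -0.093, 0.0, 0.0]
wrist_force: [0.1, -0.2, -0.4]
gripper_width: 8.4
```

```bash
python3 -c "
from h import *
st();ff();go([*fw(72,0),111],YAW-np.pi/2)"
```

```text
t 13.9 tcp [ 602.7 -206.1  135. ] feeder [71.6 -1.9] jaw -1.7579 zax [ 0.0003 -0.0004] F [ 0.1 -0.2 -0.4] w 8.4
F feeder x,y,z 0.1 -0.2 -0.4
shift [ 0.0004 -0.0019  0.024 ] turn [ 0.0004 -0.0004 -0.0021]
```

carry_out(
  plan=[
    {"claw": 1, "tx": 0, "ty": -0.002, "tz": 0, "wx": 0, "wy": 0, "wz": -0.002},
    {"claw": 1, "tx": 0, "ty": -0.002, "tz": 0.002, "wx": 0, "wy": 0, "wz": -0.002},
    {"claw": 1, "tx": 0, "ty": -0.002, "tz": 0.004, "wx": 0, "wy": 0, "wz": -0.002},
    {"claw": 1, "tx": 0, "ty": -0.002, "tz": 0.007, "wx": 0, "wy": 0, "wz": -0.002},
    {"claw": 1, "tx": 0, "ty": -0.002, "tz": 0.01, "wx": 0, "wy": 0, "wz": -0.002},
    {"claw": 1, "tx": 0, "ty": -0.002, "tz": 0.01, "wx": 0, "wy": 0, "wz": -0.002},
  ],
)

```text
time_s: 14.65
tool_pos: [602.9, -204.0, 124.3]
eef_rot: [0.996, -0.092, -0.0, 0.0]
wrist_force: [0.3, 0.8, 0.3]
gripper_width: 8.5
```

```bash
python3 -c "
from h import *
st();ff();print(sense()['wrist_torque'].round(2))"
```

```text
t 14.65 tcp [ 602.9 -204.   124.3] feeder [71.3  0.2] jaw -1.756 zax [-0.0007 -0.0001] F [0.3 0.8 0.3] w 8.5
F feeder x,y,z 0.2 0.8 0.3
[-0.01 -0.   -0.05]
```

carry_out(
  plan=[
    {"claw": 1, "tx": 0, "ty": 0, "tz": 0.003, "wx": 0, "wy": 0, "wz": 0},
    {"claw": 1, "tx": 0, "ty": 0, "tz": 0.006, "wx": 0, "wy": 0, "wz": 0},
    {"claw": 1, "tx": 0, "ty": 0, "tz": 0.009, "wx": 0, "wy": 0, "wz": 0},
    {"claw": 1, "tx": 0, "ty": 0, "tz": 0.0115, "wx": 0, "wy": 0, "wz": 0},
    {"claw": 1, "tx": 0, "ty": 0, "tz": 0.013, "wx": 0, "wy": 0, "wz": 0},
    {"claw": 1, "tx": 0, "ty": 0, "tz": 0.014, "wx": 0, "wy": 0, "wz": 0},
  ],
)

```text
time_s: 15.4
tool_pos: [603.0, -204.1, 110.6]
eef_rot: [0.996, -0.092, -0.0, 0.0]
wrist_force: [-0.1, 0.6, -0.1]
gripper_width: 8.1
```

```bash
python3 -c "
from h import *
st();ff();print(sense()['wrist_torque'].round(2))"
```

```text
t 15.4 tcp [ 603.  -204.1  110.6] feeder [71.5  0.1] jaw -1.756 zax [-0.0002 -0.0003] F [-0.1  0.6 -0.1] w 8.1
F feeder x,y,z -0.2 0.6 -0.1
[-0.02  0.01 -0.02]
```

carry_out(
  plan=[
    {"claw": 1, "tx": 0, "ty": 0, "tz": 0.001, "wx": 0, "wy": 0, "wz": 0},
    {"claw": 1, "tx": 0, "ty": 0, "tz": 0.0015, "wx": 0, "wy": 0, "wz": 0},
    {"claw": 1, "tx": 0, "ty": 0, "tz": 0.0015, "wx": 0, "wy": 0, "wz": 0},
  ],
)

```text
time_s: 15.78
tool_pos: [602.9, -204.2, 110.4]
eef_rot: [0.996, -0.093, 0.0, -0.0]
wrist_force: [-3.5, 2.0, 13.0]
gripper_width: 8.3
```

```bash
python3 -c "
from h import *
st();ff()"
```

```text
t 15.78 tcp [ 602.9 -204.2  110.4] feeder [71.4  0. ] jaw -1.7561 zax [0.0007 0.0001] F [-3.5  2.  13. ] w 8.3
F feeder x,y,z -3.8 1.4 13.0
```

On the floor (13 N). I'll back off 1 mm, open and rise.

carry_out(
  plan=[
    {"claw": 1, "tx": 0, "ty": 0, "tz": -0.001, "wx": 0, "wy": 0, "wz": 0},
    {"claw": 0.85, "tx": 0, "ty": 0, "tz": -0.001, "wx": 0, "wy": 0, "wz": 0},
    {"claw": 0.72, "tx": 0, "ty": 0, "tz": -0.001, "wx": 0, "wy": 0, "wz": 0},
    {"claw": 0.7, "tx": 0, "ty": 0, "tz": -0.001, "wx": 0, "wy": 0, "wz": 0},
    {"claw": 0.7, "tx": 0, "ty": 0, "tz": -0.01, "wx": 0, "wy": 0, "wz": 0},
    {"claw": 0.7, "tx": 0, "ty": 0, "tz": -0.03, "wx": 0, "wy": 0, "wz": 0},
    {"claw": 0.6, "tx": 0, "ty": 0, "tz": -0.07, "wx": 0, "wy": 0, "wz": 0},
    {"claw": 0.5, "tx": 0, "ty": 0, "tz": -0.11, "wx": 0, "wy": 0, "wz": 0},
  ],
)

```text
time_s: 16.77
tool_pos: [602.9, -204.3, 221.8]
eef_rot: [0.996, -0.093, 0.0, 0.0]
wrist_force: [0.2, 0.7, -0.1]
gripper_width: 42.5
```

```bash
python3 -c "
from h import *
st();go([540.8,305.4,200],0.875-np.pi/2)
s,d=viewer.read_camera('scene');cv2.imwrite('pics/scene3.png',s);np.save('pics/scene3.npy',d)
P=cloud('scene',d).reshape(-1,3);c=fw(72,0)
q=P[(np.hypot(P[:,0]-c[0],P[:,1]-c[1])<18)&(P[:,2]>44)&(P[:,2]<60)]
print(len(q),q.mean(0),wf(q.mean(0)))"
```

```text
t 16.77 tcp [ 602.9 -204.3  221.8] feeder [71.4 -0.1] jaw -1.7564 zax [ 0.0004 -0.001 ] F [ 0.2  0.7 -0.1] w 42.5
shift [-0.1551 -0.4895  0.0213] turn [ 1.1000e-03 -1.0000e-04 -1.0606e+00]
44 [ 604.33287851 -204.53195986   51.08564884] [ 7.28813155e+01 -2.61405784e-02]
```

carry_out(
  plan=[
    {"claw": 0.45, "tx": -0.017, "ty": -0.054, "tz": 0, "wx": 0, "wy": 0, "wz": -0.11},
    {"claw": 0.45, "tx": -0.034, "ty": -0.108, "tz": 0, "wx": 0, "wy": 0, "wz": -0.23},
    {"claw": 0.45, "tx": -0.052, "ty": -0.163, "tz": 0, "wx": 0, "wy": 0, "wz": -0.35},
    {"claw": 0.45, "tx": -0.069, "ty": -0.217, "tz": 0, "wx": 0, "wy": 0, "wz": -0.47},
    {"claw": 0.45, "tx": -0.086, "ty": -0.272, "tz": 0, "wx": 0, "wy": 0, "wz": -0.59},
    {"claw": 0.45, "tx": -0.103, "ty": -0.326, "tz": 0.005, "wx": 0, "wy": 0, "wz": -0.71},
    {"claw": 0.45, "tx": -0.12, "ty": -0.38, "tz": 0.01, "wx": 0, "wy": 0, "wz": -0.83},
    {"claw": 0.45, "tx": -0.138, "ty": -0.435, "tz": 0.015, "wx": 0, "wy": 0, "wz": -0.95},
  ],
)

```text
time_s: 17.82
tool_pos: [547.4, 250.5, 205.4]
eef_rot: [0.927, 0.375, 0.001, 0.0]
wrist_force: [1.3, 0.4, -0.6]
gripper_width: 47.1
```

```bash
python3 -c "
from h import *
st();go([540.8,304.9,180],0.87-np.pi/2)"
```

```text
t 17.82 tcp [547.4 250.5 205.4] feeder [-66.8 436.8] jaw -0.8025 zax [0.0017 0.0003] F [ 1.3  0.4 -0.6] w 47.1
shift [ 0.033  -0.0438  0.0254] turn [ 0.0011 -0.0014 -0.1017]
```

carry_out(
  plan=[
    {"claw": 0.45, "tx": 0.016, "ty": -0.022, "tz": 0.01, "wx": 0, "wy": 0, "wz": -0.05},
    {"claw": 0.45, "tx": 0.033, "ty": -0.044, "tz": 0.025, "wx": 0, "wy": 0, "wz": -0.102},
    {"claw": 0.45, "tx": 0.033, "ty": -0.044, "tz": 0.025, "wx": 0, "wy": 0, "wz": -0.102},
    {"claw": 0.45, "tx": 0.033, "ty": -0.044, "tz": 0.025, "wx": 0, "wy": 0, "wz": -0.102},
    {"claw": 0.45, "tx": 0.033, "ty": -0.044, "tz": 0.025, "wx": 0, "wy": 0, "wz": -0.102},
  ],
)

```text
time_s: 18.45
tool_pos: [541.5, 301.9, 179.5]
eef_rot: [0.908, 0.419, 0.0, 0.0]
wrist_force: [-0.1, 0.2, 0.6]
gripper_width: 47.2
```

```bash
python3 -c "
from h import *
st();go([540.8,304.9,100],0.87-np.pi/2)"
```

```text
t 18.45 tcp [541.5 301.9 179.5] feeder [-82.  486.2] jaw -0.7066 zax [ 0.0007 -0.0008] F [-0.1  0.2  0.6] w 47.2
shift [ 0.0018 -0.0026  0.0795] turn [ 0.001   0.0002 -0.0058]
```

carry_out(
  plan=[
    {"claw": 0.45, "tx": 0.002, "ty": -0.0025, "tz": 0.03, "wx": 0, "wy": 0, "wz": 0},
    {"claw": 0.45, "tx": 0.002, "ty": -0.0025, "tz": 0.06, "wx": 0, "wy": 0, "wz": 0},
    {"claw": 0.45, "tx": 0.002, "ty": -0.0025, "tz": 0.079, "wx": 0, "wy": 0, "wz": 0},
    {"claw": 0.6, "tx": 0.002, "ty": -0.0025, "tz": 0.079, "wx": 0, "wy": 0, "wz": 0},
    {"claw": 0.8, "tx": 0.002, "ty": -0.0025, "tz": 0.079, "wx": 0, "wy": 0, "wz": 0},
    {"claw": 1, "tx": 0.002, "ty": -0.0025, "tz": 0.079, "wx": 0, "wy": 0, "wz": 0},
    {"claw": 1, "tx": 0.002, "ty": -0.0025, "tz": 0.079, "wx": 0, "wy": 0, "wz": 0},
    {"claw": 1, "tx": 0.002, "ty": -0.0025, "tz": 0.079, "wx": 0, "wy": 0, "wz": 0},
  ],
)

```text
time_s: 19.45
tool_pos: [540.8, 306.7, 101.2]
eef_rot: [0.908, 0.42, 0.001, 0.0]
wrist_force: [-0.5, -0.1, 7.4]
gripper_width: 8.8
```

```bash
python3 -c "
from h import *
st();ff()"
```

```text
t 19.45 tcp [540.8 306.7 101.2] feeder [-83.6 490.8] jaw -0.7041 zax [0.0016 0.0005] F [-0.5 -0.1  7.4] w 8.8
F feeder x,y,z -0.5 -0.2 7.4
```

carry_out(
  plan=[
    {"claw": 1, "tx": 0, "ty": 0, "tz": -0.02, "wx": 0, "wy": 0, "wz": 0},
    {"claw": 1, "tx": 0, "ty": 0, "tz": -0.06, "wx": 0, "wy": 0, "wz": 0},
    {"claw": 1, "tx": 0, "ty": 0, "tz": -0.1, "wx": 0, "wy": 0, "wz": 0},
  ],
)

```text
time_s: 19.82
tool_pos: [540.0, 306.5, 202.2]
eef_rot: [0.908, 0.42, -0.0, 0.0]
wrist_force: [0.4, -0.2, -0.1]
gripper_width: 8.1
```

```bash
python3 -c "
from h import *
st();go([*fw(36,0),195],YAW-np.pi/2)"
```

```text
t 19.82 tcp [540.  306.5 202.2] feeder [-84.4 490.5] jaw -0.7042 zax [-0.0001 -0.0004] F [ 0.4 -0.2 -0.1] w 8.1
shift [-0.3661  0.3479  0.0074] turn [4.0000e-04 3.0000e-04 1.0516e+00]
```

carry_out(
  plan=[
    {"claw": 1, "tx": -0.037, "ty": 0.035, "tz": 0, "wx": 0, "wy": 0, "wz": 0.1},
    {"claw": 1, "tx": -0.077, "ty": 0.073, "tz": 0, "wx": 0, "wy": 0, "wz": 0.22},
    {"claw": 1, "tx": -0.117, "ty": 0.111, "tz": 0, "wx": 0, "wy": 0, "wz": 0.34},
    {"claw": 1, "tx": -0.157, "ty": 0.149, "tz": 0, "wx": 0, "wy": 0, "wz": 0.46},
    {"claw": 1, "tx": -0.197, "ty": 0.187, "tz": 0, "wx": 0, "wy": 0, "wz": 0.58},
    {"claw": 1, "tx": -0.237, "ty": 0.225, "tz": 0, "wx": 0, "wy": 0, "wz": 0.7},
    {"claw": 1, "tx": -0.277, "ty": 0.263, "tz": 0, "wx": 0, "wy": 0, "wz": 0.82},
    {"claw": 1, "tx": -0.317, "ty": 0.301, "tz": 0, "wx": 0, "wy": 0, "wz": 0.94},
  ],
)

```text
time_s: 20.82
tool_pos: [564.5, -131.2, 201.5]
eef_rot: [0.999, -0.038, 0.0, -0.0]
wrist_force: [1.2, 0.2, -0.4]
gripper_width: 8.2
```

```bash
python3 -c "
from h import *
st();go([*fw(36,0),170],YAW-np.pi/2)"
```

```text
t 20.82 tcp [ 564.5 -131.2  201.5] feeder [20.3 64.7] jaw -1.6474 zax [0.001  0.0004] F [ 1.2  0.2 -0.4] w 8.2
shift [0.0086 0.066  0.0314] turn [-0.0005 -0.001   0.1084]
```

carry_out(
  plan=[
    {"claw": 1, "tx": 0.004, "ty": 0.03, "tz": 0, "wx": 0, "wy": 0, "wz": 0.055},
    {"claw": 1, "tx": 0.008, "ty": 0.06, "tz": 0.01, "wx": 0, "wy": 0, "wz": 0.108},
    {"claw": 1, "tx": 0.009, "ty": 0.064, "tz": 0.03, "wx": 0, "wy": 0, "wz": 0.108},
    {"claw": 1, "tx": 0.009, "ty": 0.064, "tz": 0.03, "wx": 0, "wy": 0, "wz": 0.108},
    {"claw": 1, "tx": 0.009, "ty": 0.064, "tz": 0.03, "wx": 0, "wy": 0, "wz": 0.108},
    {"claw": 1, "tx": 0.009, "ty": 0.064, "tz": 0.03, "wx": 0, "wy": 0, "wz": 0.108},
  ],
)

```text
time_s: 21.58
tool_pos: [569.2, -193.4, 170.8]
eef_rot: [0.996, -0.09, 0.0, -0.0]
wrist_force: [0.2, -0.7, 0.1]
gripper_width: 8.4
```

```bash
python3 -c "
from h import *
st();go([*fw(36,0),135],YAW-np.pi/2)"
```

```text
t 21.57 tcp [ 569.2 -193.4  170.8] feeder [36.3  4.5] jaw -1.7504 zax [ 0.0006 -0.    ] F [ 0.2 -0.7  0.1] w 8.4
shift [-0.0003  0.0045  0.0358] turn [-0.0001 -0.0006  0.0054]
```

carry_out(
  plan=[
    {"claw": 1, "tx": 0, "ty": 0.0045, "tz": 0.01, "wx": 0, "wy": 0, "wz": 0.005},
    {"claw": 1, "tx": 0, "ty": 0.0045, "tz": 0.025, "wx": 0, "wy": 0, "wz": 0.005},
    {"claw": 1, "tx": 0, "ty": 0.0045, "tz": 0.035, "wx": 0, "wy": 0, "wz": 0.005},
    {"claw": 1, "tx": 0, "ty": 0.0045, "tz": 0.035, "wx": 0, "wy": 0, "wz": 0.005},
    {"claw": 1, "tx": 0, "ty": 0.0045, "tz": 0.035, "wx": 0, "wy": 0, "wz": 0.005},
    {"claw": 1, "tx": 0, "ty": 0.0045, "tz": 0.035, "wx": 0, "wy": 0, "wz": 0.005},
  ],
)

```text
time_s: 22.32
tool_pos: [568.1, -198.9, 135.6]
eef_rot: [0.996, -0.093, 0.0, 0.0]
wrist_force: [0.6, -0.8, -0.7]
gripper_width: 8.1
```

```bash
python3 -c "
from h import *
st();go([*fw(36,0),124],YAW-np.pi/2)"
```

```text
t 22.32 tcp [ 568.1 -198.9  135.6] feeder [36.2 -1.1] jaw -1.757 zax [ 0.0005 -0.0005] F [ 0.6 -0.8 -0.7] w 8.1
shift [-0.0003 -0.0011  0.0116] turn [ 0.0004 -0.0006 -0.0012]
```

carry_out(
  plan=[
    {"claw": 1, "tx": 0, "ty": -0.0011, "tz": 0, "wx": 0, "wy": 0, "wz": -0.001},
    {"claw": 1, "tx": 0, "ty": -0.0011, "tz": 0.002, "wx": 0, "wy": 0, "wz": -0.001},
    {"claw": 1, "tx": 0, "ty": -0.0011, "tz": 0.004, "wx": 0, "wy": 0, "wz": -0.001},
    {"claw": 1, "tx": 0, "ty": -0.0011, "tz": 0.007, "wx": 0, "wy": 0, "wz": -0.001},
    {"claw": 1, "tx": 0, "ty": -0.0011, "tz": 0.011, "wx": 0, "wy": 0, "wz": -0.001},
    {"claw": 1, "tx": 0, "ty": -0.0011, "tz": 0.011, "wx": 0, "wy": 0, "wz": -0.001},
  ],
)

```text
time_s: 23.08
tool_pos: [568.0, -197.6, 123.7]
eef_rot: [0.996, -0.092, -0.0, 0.0]
wrist_force: [-0.5, 0.3, -0.5]
gripper_width: 8.2
```

```bash
python3 -c "
from h import *
st();ff();print(sense()['wrist_torque'].round(2))"
```

```text
t 23.07 tcp [ 568.  -197.6  123.7] feeder [35.9  0.1] jaw -1.7559 zax [-0.0008 -0.0001] F [-0.5  0.3 -0.5] w 8.2
F feeder x,y,z -0.5 0.2 -0.5
[-0.01 -0.03  0.03]
```

No contact and in line, so on down to the floor.

carry_out(
  plan=[
    {"claw": 1, "tx": 0, "ty": 0, "tz": 0.003, "wx": 0, "wy": 0, "wz": 0},
    {"claw": 1, "tx": 0, "ty": 0, "tz": 0.006, "wx": 0, "wy": 0, "wz": 0},
    {"claw": 1, "tx": 0, "ty": 0, "tz": 0.009, "wx": 0, "wy": 0, "wz": 0},
    {"claw": 1, "tx": 0, "ty": 0, "tz": 0.011, "wx": 0, "wy": 0, "wz": 0},
    {"claw": 1, "tx": 0, "ty": 0, "tz": 0.0125, "wx": 0, "wy": 0, "wz": 0},
    {"claw": 1, "tx": 0, "ty": 0, "tz": 0.0133, "wx": 0, "wy": 0, "wz": 0},
    {"claw": 1, "tx": 0, "ty": 0, "tz": 0.0133, "wx": 0, "wy": 0, "wz": 0},
  ],
)

```text
time_s: 23.95
tool_pos: [568.1, -197.7, 110.9]
eef_rot: [0.996, -0.092, -0.0, 0.0]
wrist_force: [-1.0, -0.4, -0.2]
gripper_width: 8.6
```

```bash
python3 -c "
from h import *
st();ff();print(sense()['wrist_torque'].round(2))"
```

```text
t 23.95 tcp [ 568.1 -197.7  110.9] feeder [36.   0.1] jaw -1.7559 zax [-0.0002 -0.0003] F [-1.  -0.4 -0.2] w 8.6
F feeder x,y,z -0.9 -0.6 -0.2
[-0.    0.05  0.05]
```

carry_out(
  plan=[
    {"claw": 1, "tx": 0, "ty": 0, "tz": 0.0007, "wx": 0, "wy": 0, "wz": 0},
    {"claw": 0.85, "tx": 0, "ty": 0, "tz": 0, "wx": 0, "wy": 0, "wz": 0},
    {"claw": 0.72, "tx": 0, "ty": 0, "tz": 0, "wx": 0, "wy": 0, "wz": 0},
    {"claw": 0.7, "tx": 0, "ty": 0, "tz": 0, "wx": 0, "wy": 0, "wz": 0},
    {"claw": 0.7, "tx": 0, "ty": 0, "tz": -0.01, "wx": 0, "wy": 0, "wz": 0},
    {"claw": 0.7, "tx": 0, "ty": 0, "tz": -0.03, "wx": 0, "wy": 0, "wz": 0},
    {"claw": 0.6, "tx": 0, "ty": 0, "tz": -0.07, "wx": 0, "wy": 0, "wz": 0},
    {"claw": 0.5, "tx": 0, "ty": 0, "tz": -0.12, "wx": 0, "wy": 0, "wz": 0},
  ],
)

```text
time_s: 24.95
tool_pos: [567.7, -197.6, 232.9]
eef_rot: [0.996, -0.093, -0.0, 0.0]
wrist_force: [1.1, -0.1, -0.2]
gripper_width: 42.7
```

```bash
python3 - <<'E'
from h import *
st();go([*fw(-25.4,16.4),190],YAW)
s,d=viewer.read_camera("scene")
cv2.imwrite("pics/clips.png",cv2.resize(s[175:265,145:235],(600,600),interpolation=3))
P=cloud('scene',d).reshape(-1,3)
L=np.array([wf(p) for p in P]);
for c in(72,35):
    k=(abs(L[:,0]-c)<14)&(abs(L[:,1])<8)&(P[:,2]>44)&(P[:,2]<60);print(c,k.sum(),L[k].mean(0).round(1),P[k,2].mean().round(1))
E
```

```text
t 24.95 tcp [ 567.7 -197.6  232.9] feeder [35.6  0. ] jaw -1.7564 zax [-0.001  -0.0005] F [ 1.1 -0.1 -0.2] w 42.7
shift [-0.061  -0.0163  0.043 ] turn [1.2000e-03 1.0000e-04 1.5702e+00]
72 43 [72.9 -0.6] 50.5
35 38 [37.2  0.1] 50.6
```

View pics/clips.png

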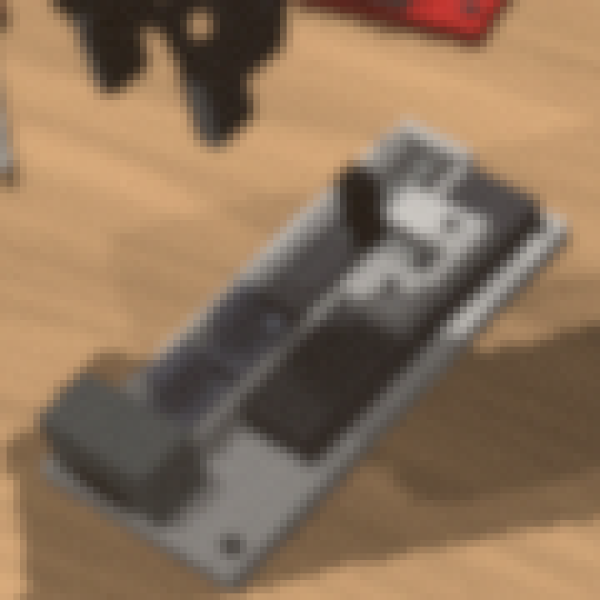

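The crop shows both clips upright between the nose and the follower, at (190,380) and (250,315), with the handle still parked at (362,205). Fin tops read z ≈ 50.5. Back to the handle; I'll turn by -1.571 to stay inside joint 7's range.

carry_out(
  plan=[
    {"claw": 0.45, "tx": -0.008, "ty": -0.002, "tz": 0, "wx": 0, "wy": 0, "wz": -0.18},
    {"claw": 0.45, "tx": -0.016, "ty": -0.004, "tz": 0, "wx": 0, "wy": 0, "wz": -0.36},
    {"claw": 0.45, "tx": -0.024, "ty": -0.006, "tz": 0, "wx": 0, "wy": 0, "wz": -0.54},
    {"claw": 0.45, "tx": -0.032, "ty": -0.008, "tz": 0, "wx": 0, "wy": 0, "wz": -0.72},
    {"claw": 0.45, "tx": -0.04, "ty": -0.01, "tz": 0, "wx": 0, "wy": 0, "wz": -0.9},
    {"claw": 0.45, "tx": -0.048, "ty": -0.012, "tz": 0, "wx": 0, "wy": 0, "wz": -1.08},
    {"claw": 0.45, "tx": -0.055, "ty": -0.014, "tz": 0, "wx": 0, "wy": 0, "wz": -1.26},
    {"claw": 0.45, "tx": -0.061, "ty": -0.016, "tz": 0, "wx": 0, "wy": 0, "wz": -1.44},
  ],
)

```text
time_s: 26.0
tool_pos: [510.8, -171.1, 232.2]
eef_rot: [0.808, 0.589, 0.0, 0.001]
wrist_force: [-0.2, 1.1, -1.1]
gripper_width: 46.8
```

carry_out(
  plan=[
    {"claw": 0.45, "tx": 0, "ty": 0, "tz": 0, "wx": 0, "wy": 0, "wz": -0.13},
    {"claw": 0.45, "tx": 0, "ty": 0, "tz": 0.02, "wx": 0, "wy": 0, "wz": -0.13},
    {"claw": 0.45, "tx": 0, "ty": 0, "tz": 0.04, "wx": 0, "wy": 0, "wz": -0.13},
    {"claw": 0.45, "tx": 0, "ty": 0, "tz": 0.04, "wx": 0, "wy": 0, "wz": -0.13},
    {"claw": 0.45, "tx": 0, "ty": 0, "tz": 0.04, "wx": 0, "wy": 0, "wz": -0.13},
  ],
)

```text
time_s: 26.62
tool_pos: [511.4, -171.1, 192.0]
eef_rot: [0.77, 0.638, 0.0, 0.001]
wrist_force: [0.2, 0.6, 0.0]
gripper_width: 46.7
```

```bash
python3 -c "
from h import *
st();go([*fw(-25.3,16.7),128],YAW)"
```

```text
t 26.62 tcp [ 511.4 -171.1  192. ] feeder [-24.6  15.8] jaw -0.1864 zax [ 0.001  -0.0009] F [0.2 0.6 0. ] w 46.7
shift [ 0.001  -0.0008  0.064 ] turn [ 0.0011  0.0007 -0.0014]
```

carry_out(
  plan=[
    {"claw": 0.45, "tx": 0.001, "ty": -0.001, "tz": 0.02, "wx": 0, "wy": 0, "wz": 0},
    {"claw": 0.45, "tx": 0.001, "ty": -0.001, "tz": 0.045, "wx": 0, "wy": 0, "wz": 0},
    {"claw": 0.45, "tx": 0.001, "ty": -0.001, "tz": 0.063, "wx": 0, "wy": 0, "wz": 0},
    {"claw": 0.6, "tx": 0.001, "ty": -0.001, "tz": 0.063, "wx": 0, "wy": 0, "wz": 0},
    {"claw": 0.8, "tx": 0.001, "ty": -0.001, "tz": 0.063, "wx": 0, "wy": 0, "wz": 0},
    {"claw": 1, "tx": 0.001, "ty": -0.001, "tz": 0.063, "wx": 0, "wy": 0, "wz": 0},
    {"claw": 1, "tx": 0.001, "ty": -0.001, "tz": 0.063, "wx": 0, "wy": 0, "wz": 0},
    {"claw": 1, "tx": 0.001, "ty": -0.001, "tz": 0.063, "wx": 0, "wy": 0, "wz": 0},
  ],
)

```text
time_s: 27.62
tool_pos: [510.9, -169.9, 129.1]
eef_rot: [0.77, 0.638, 0.001, 0.001]
wrist_force: [-0.3, -0.7, 6.5]
gripper_width: 12.7
```

```bash
python3 -c "
from h import *
st();ff()"
```

```text
t 27.62 tcp [ 510.9 -169.9  129.1] feeder [-25.3  16.9] jaw -0.1861 zax [ 0.0021 -0.0009] F [-0.3 -0.7  6.5] w 12.7
F feeder x,y,z -0.2 -0.7 6.5
```

carry_out(
  plan=[
    {"claw": 1, "tx": 0, "ty": -0.0015, "tz": 0, "wx": 0, "wy": 0, "wz": 0},
    {"claw": 1, "tx": 0, "ty": -0.003, "tz": 0, "wx": 0, "wy": 0, "wz": 0},
    {"claw": 1, "tx": 0, "ty": -0.005, "tz": 0, "wx": 0, "wy": 0, "wz": 0},
    {"claw": 1, "tx": 0, "ty": -0.005, "tz": 0, "wx": 0, "wy": 0, "wz": 0},
  ],
)

```text
time_s: 28.12
tool_pos: [508.8, -169.4, 129.2]
eef_rot: [0.77, 0.639, 0.002, 0.003]
wrist_force: [10.3, -2.3, -1.1]
gripper_width: 12.6
```

```bash
python3 -c "
from h import *
st();ff()"
```

```text
t 28.12 tcp [ 508.8 -169.4  129.2] feeder [-27.4  16.9] jaw -0.1855 zax [ 0.0073 -0.003 ] F [10.3 -2.3 -1.1] w 12.6
F feeder x,y,z 10.5 -0.3 -1.1
```

carry_out(
  plan=[
    {"claw": 1, "tx": -0.003, "ty": 0, "tz": 0, "wx": 0, "wy": 0, "wz": 0},
    {"claw": 1, "tx": -0.006, "ty": 0, "tz": 0, "wx": 0, "wy": 0, "wz": 0},
    {"claw": 1, "tx": -0.009, "ty": 0, "tz": 0, "wx": 0, "wy": 0, "wz": 0},
    {"claw": 1, "tx": -0.012, "ty": 0, "tz": 0, "wx": 0, "wy": 0, "wz": 0},
    {"claw": 1, "tx": -0.015, "ty": 0, "tz": 0, "wx": 0, "wy": 0, "wz": 0},
    {"claw": 1, "tx": -0.017, "ty": 0, "tz": 0, "wx": 0, "wy": 0, "wz": 0},
    {"claw": 1, "tx": -0.0175, "ty": 0, "tz": 0, "wx": 0, "wy": 0, "wz": 0},
  ],
)

```text
time_s: 29.0
tool_pos: [505.9, -185.6, 129.2]
eef_rot: [0.769, 0.639, 0.002, 0.003]
wrist_force: [10.9, 3.0, 1.5]
gripper_width: 12.4
```

```bash
python3 -c "
from h import *
st();ff()"
```

```text
t 29.0 tcp [ 505.9 -185.6  129.2] feeder [-27.3   0.5] jaw -0.1845 zax [ 0.0072 -0.0014] F [10.9  3.   1.5] w 12.4
F feeder x,y,z 10.1 5.0 1.5
```

carry_out(
  plan=[
    {"claw": 1, "tx": 0.0007, "ty": 0.002, "tz": 0, "wx": 0, "wy": 0, "wz": 0},
    {"claw": 1, "tx": 0.0007, "ty": 0.004, "tz": 0, "wx": 0, "wy": 0, "wz": 0},
    {"claw": 1, "tx": 0.0007, "ty": 0.006, "tz": 0, "wx": 0, "wy": 0, "wz": 0},
    {"claw": 1, "tx": 0.0007, "ty": 0.008, "tz": 0, "wx": 0, "wy": 0, "wz": 0},
    {"claw": 1, "tx": 0.0007, "ty": 0.01, "tz": 0, "wx": 0, "wy": 0, "wz": 0},
    {"claw": 1, "tx": 0.0007, "ty": 0.012, "tz": 0, "wx": 0, "wy": 0, "wz": 0},
    {"claw": 1, "tx": 0.0007, "ty": 0.014, "tz": 0, "wx": 0, "wy": 0, "wz": 0},
    {"claw": 1, "tx": 0.0007, "ty": 0.014, "tz": 0, "wx": 0, "wy": 0, "wz": 0},
  ],
)

```text
time_s: 30.0
tool_pos: [519.6, -187.9, 129.3]
eef_rot: [0.769, 0.639, 0.002, 0.003]
wrist_force: [10.7, 0.4, 0.3]
gripper_width: 12.4
```

```bash
python3 -c "
from h import *
st();ff()"
```

```text
t 30.0 tcp [ 519.6 -187.9  129.3] feeder [-13.4   0.7] jaw -0.1848 zax [ 0.007  -0.0022] F [10.7  0.4  0.3] w 12.4
F feeder x,y,z 10.4 2.4 0.3
```

carry_out(
  plan=[
    {"claw": 1, "tx": 0, "ty": 0.001, "tz": 0, "wx": 0, "wy": 0, "wz": 0},
    {"claw": 1, "tx": 0, "ty": 0.002, "tz": 0, "wx": 0, "wy": 0, "wz": 0},
    {"claw": 1, "tx": 0, "ty": 0.003, "tz": 0, "wx": 0, "wy": 0, "wz": 0},
    {"claw": 1, "tx": 0, "ty": 0.004, "tz": 0, "wx": 0, "wy": 0, "wz": 0},
    {"claw": 1, "tx": 0, "ty": 0.005, "tz": 0, "wx": 0, "wy": 0, "wz": 0},
    {"claw": 1, "tx": 0, "ty": 0.005, "tz": 0, "wx": 0, "wy": 0, "wz": 0},
  ],
)

```text
time_s: 30.75
tool_pos: [523.5, -188.7, 129.2]
eef_rot: [0.769, 0.639, 0.002, 0.002]
wrist_force: [6.8, 1.3, 4.6]
gripper_width: 12.8
```

```bash
python3 -c "
from h import *
st();ff()"
```

```text
t 30.75 tcp [ 523.5 -188.7  129.2] feeder [-9.5  0.6] jaw -0.1853 zax [ 0.0051 -0.0014] F [6.8 1.3 4.6] w 12.8
F feeder x,y,z 6.5 2.5 4.6
```

Contact is starting to take the load. A little more.

carry_out(
  plan=[
    {"claw": 1, "tx": 0, "ty": 0.001, "tz": 0, "wx": 0, "wy": 0, "wz": 0},
    {"claw": 1, "tx": -0.0003, "ty": 0.002, "tz": 0, "wx": 0, "wy": 0, "wz": 0},
    {"claw": 1, "tx": -0.0005, "ty": 0.003, "tz": 0, "wx": 0, "wy": 0, "wz": 0},
    {"claw": 1, "tx": -0.0005, "ty": 0.003, "tz": 0, "wx": 0, "wy": 0, "wz": 0},
  ],
)

```text
time_s: 31.25
tool_pos: [524.1, -189.0, 129.1]
eef_rot: [0.77, 0.639, 0.001, 0.0]
wrist_force: [-1.4, 2.9, 13.9]
gripper_width: 12.6
```

```bash
python3 -c "
from h import *
st();ff()"
```

```text
t 31.25 tcp [ 524.1 -189.   129.1] feeder [-8.8  0.4] jaw -0.1856 zax [0.001  0.0008] F [-1.4  2.9 13.9] w 12.6
F feeder x,y,z -1.9 2.6 13.9
```

carry_out(
  plan=[
    {"claw": 0.85, "tx": 0, "ty": -0.0005, "tz": 0, "wx": 0, "wy": 0, "wz": 0},
    {"claw": 0.65, "tx": 0, "ty": -0.0005, "tz": 0, "wx": 0, "wy": 0, "wz": 0},
    {"claw": 0.55, "tx": 0, "ty": -0.0005, "tz": 0, "wx": 0, "wy": 0, "wz": 0},
    {"claw": 0.55, "tx": 0, "ty": -0.0005, "tz": -0.005, "wx": 0, "wy": 0, "wz": 0},
    {"claw": 0.55, "tx": 0, "ty": -0.0005, "tz": -0.03, "wx": 0, "wy": 0, "wz": 0},
    {"claw": 0.5, "tx": 0, "ty": 0, "tz": -0.07, "wx": 0, "wy": 0, "wz": 0},
    {"claw": 0.5, "tx": 0, "ty": 0, "tz": -0.12, "wx": 0, "wy": 0, "wz": 0},
    {"claw": 0.5, "tx": 0, "ty": 0, "tz": -0.16, "wx": 0, "wy": 0, "wz": 0},
  ],
)

```text
time_s: 32.25
tool_pos: [523.7, -189.9, 290.0]
eef_rot: [0.77, 0.638, -0.0, 0.0]
wrist_force: [0.3, -0.0, 0.0]
gripper_width: 42.7
```

```bash
python3 - <<'E'
from h import *
st()
s,d=viewer.read_camera("scene")
cv2.imwrite("pics/end.png",cv2.resize(s[175:265,145:235],(600,600),interpolation=3))
P=cloud('scene',d).reshape(-1,3);c,q=np.cos(YAW),np.sin(YAW);D=P[:,:2]-O
L=np.c_[c*D[:,0]+q*D[:,1],-q*D[:,0]+c*D[:,1]]
for n,x,lo,hi in(("front",75,44,60),("rear",45,44,60),("post",-9,74,84)):
    k=(abs(L[:,0]-x)<14)&(abs(L[:,1])<12)&(P[:,2]>lo)&(P[:,2]<hi);print(n,k.sum(),L[k].mean(0).round(1),P[k,2].mean().round(1))
E
```

```text
t 32.25 tcp [ 523.7 -189.9  290. ] feeder [-9.  -0.4] jaw -0.1863 zax [ 0.0006 -0.0008] F [ 0.3 -0.   0. ] w 42.7
front 43 [76.6 -1.2] 50.1
rear 39 [47.3 -0.3] 50.5
post 24 [-8.3 -1.2] 77.8
```

View pics/end.png

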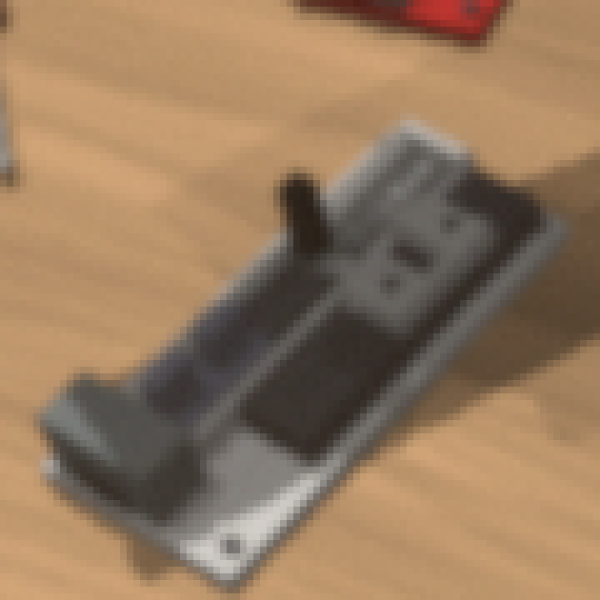

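The crop shows the handle back on the track line at (303,215), with both clips packed between the follower and the nose at (170,385) and (225,335). The gripper is clear, so I'm handing in.

```bash
python3 -c "
from rig import workorder
print(workorder.close_job())"
```

```text
the job is handed in; nothing more can be done
None
```

The job is done and handed in at about 32 s of the 72 s allowed. No verdict is reported.

- **Parking:** I felt the stop at handle x ≈ -31 (pull about 4 N above the spring's). I eased forward 2 mm, pushed the handle sideways 16 mm into the notch and let go; it rested at x ≈ -25.
- **Clips:** I set clip_a in front and clip_b behind it with the follower parked. The highest floor force I read was 13 N, for clip_a.
- **Release:** I took the handle out of the notch sideways and eased it forward in the grip at about 16 mm/s or slower. The load passed to the clips and I let go.
- **Last checks:** The tool read handle x ≈ -8.8 while gripped; the scene camera gave -8.3 after letting go. That camera tends to read 1 to 2 mm too far forward, so I take the handle to be at about -9 to -10, inside the -13.5 to -7 window. Clip centres read x ≈ 76.6 and 47.3, 29 mm apart. Fin tops read z ≈ 50 where 52 was expected, the same as before the release. The wrist force was about zero with the gripper clear.

**Disagreements:** The two cameras differed by 3 to 6 mm in places, so I settled positions by touch. The tool put handle and clips within 0.5 mm of the centre line, while the final camera reading put the handle and front clip at about -1.2 mm. That is inside the 4 mm limit. I did not check the bystanders' positions again at the end, but no move went near them.

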